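# Clamp a dopped stone in the transfer jig

## Task

Take the dop quill with the stone out of the rack, lay it down on the bench and let go, then take it again by the middle of its handle and lay it in the jig's cradles with its stone towards the sliding head. Push the sliding head gently up until its nose bears on the stone and the quill's tail is fully home against the fixed head stop, then flip the cam lever down to lock the head. Leave the other things in place.

Things in the scene. Friction and masses are not known exactly. Their poses are not given: they have to be found in the camera images.
- quill: dop quill 160 mm long, 130 g, lying level in one of the rack's slots, tail inside, all from x = -12 mm forward sticking out. Origin on its long axis, 80 mm from either end; x along the axis to the stone. Square handle 22 x 22 mm from x = -80 (flat tail) to 30 mm, shaft 14 mm thick to x = 62, brass cup and green stone (21 mm thick at most) to x = 80
- stone_tip (a point): front of the stone, on the quill's axis, 80 mm from its origin
- tail_end (a point): centre of the flat tail end of the quill
- grip_middle (a point): point on the quill's axis 35 mm behind its origin, towards the tail (near its centre of mass): the middle of the stretch of handle that stays free, on both sides, in the jig
- rack: dark wooden block 80 x 124 mm, 66 mm high, fixed, origin at the centre of its underside. Two slots 25 mm wide along its x, at y = -26.5 and +26.5 mm, closed at +x, open at -x, floor 40 mm above the bench; their walls reach the top, so a bar cannot be gripped inside them
- blank: short spare quill without shaft or stone, a 22 x 22 x 68 mm aluminium bar wholly inside the rack's other slot; to be left there. Its origin lies on its axis 80 mm ahead of its tail end, outside the bar; x as for the quill
- jig: transfer jig: fixed grey bed 100 (x) x 360 (y) x 20 mm, origin under its centre, +y along the slide to the head stop (face at y = 165 mm, top 75 mm high). Two cradles at x = 0, y = 25 to 95 and 145 to 165 mm: open-topped channels 26.5 mm wide, floor 45 mm up, walls to 67, flared lips to 78 mm up, 46 mm apart. Between them (y = 95 to 145) the handle is free on both sides down to the bed
- head_face (a point): centre of the head stop's face at the height of the quill's axis when it lies home (56 mm above the bench, its tail here, its origin at y = 85 mm of the jig, stone to -y); axes as the jig's
- carriage (a joint): travel of the sliding head in m towards the head stop (jig +y), 0 (fully back) to 0.078; at 0.070 its nose meets the stone of a quill that is fully home. It slides with 2 N of friction while the lever is up and is held fast once the lever is down
- nose_tip (a point): tip of the brass nose (18 mm thick, 20 mm long) of the sliding head, on the quill's axis; axes as the jig's. The head's block is 60 x 60 mm, top 70 mm above the bench, its front 20 mm behind the nose tip
- tab_top (a point): centre of the top edge of the upright push tab on the sliding head, 108 mm above the bench; 40 mm wide (jig x), 12 mm thick (jig y), standing 37 mm over the block. It can be pinched or pushed from behind (from the -y side)
- lever (a joint): angle of the cam lever on the sliding head's side facing the jig's -x, in rad: 0 is up and free (70 degrees above level, leaning to the jig's -x); it swings down towards the jig's -x to 1.15 (4 degrees above level), locked. The cam bites in the second half of the swing
- lever_tip (a point): centre of the round knob (22 mm) at the end of the lever, 95 mm from its hinge
- lever_hinge (a point): point on the lever's hinge axis, which runs along the jig's y, 41.5 mm above the bench
- pot: bystander: small open green glass pot, 64 mm wide, 50 mm high
- cone: bystander: dark steel cone 75 mm high
- brush: bystander: brush 170 mm long, lying
- dropper: bystander: small white bottle, 75 mm high
- gauge: bystander: brass bar 110 x 30 x 12 mm, lying
- driver: bystander: screwdriver 160 mm long, lying
Things that resemble listed ones, but are neither listed nor needed, are in the scene too. There is more than one size of the quill; the one meant has the size given above.

How it is judged:
By the outcome, as a careful person would: the job done as asked, in the order asked, and still so for the second after the job is handed in, with the robot touching nothing.
It also fails if it takes over 67 s, if anything falls off the work surface, if the arm or the gripper's body presses on something with over 40 N, if the wrist force passes 120 N, or if a joint passes its speed limit or range.

## Robot

A 6-joint arm with a two-finger parallel gripper is mounted at the origin on the work surface. World frame = base frame: x ahead of the robot, y to its left, z up, the work surface at z = 0. Lengths are in m, angles in rad, forces in N, time in s.
With the tool pointing down it reaches from about 0.375 to 0.975 m from the base axis. Payload 3.8 kg.
Tool frame: the origin (TCP) lies midway between the tips of the shut fingers; the grasp point (between the pads) lies 19 mm behind it; z points along the fingers, y is the direction in which the jaws open and shut (so a half turn about z gives the same grasp; the last joint's range is limited). The gripper opens to 85 mm and grips with 20 to 120 N. Pads are 22 mm wide; open, the fingers measure 114 mm over their backs; the gripper's body (76 mm by 85 mm) begins 54 mm behind the grasp point. The pads swing forward as they close: fully open they stand 13 mm farther back than shut.
Start: joints at [-1.321, 0.264, 1.604, -0, 1.274, -0.037], TCP at [0.191, -0.647, 0.231] pointing down, gripper open.
Joint ranges: [-2.63, 2.63], [-0.94, 2.18], [0.31, 2.57], [-1.31, 4.45], [0, 2.66], [-2.55, 2.55]. Speed limits (rad/s): [2.57, 2.57, 3.14, 3.14, 3.14, 3.14].

## Interface

Orientations are given as a rotation vector (axis times angle).
In Python, from workcell import bot gives the robot as it stands.
- The arm moves only by the tool drive_tool, never from a script. Its argument "steps" is a list of rows, each a list of 2 entries, a list of its own where there are three numbers: the shift along the tool's x, y, z in mm, then the turn about the tool's z in degrees. In form: [[[dx, dy, dz], twist], ...]. A call has 1 to 8 rows; each row shifts and turns the commanded pose from where the row before left it, along the tool's axes as they then stand; what a row does not reach is not made up. A row lasts 1/12 s, in which the tool goes at most 41.7 mm and 7.16 degrees, less where a joint would pass 70% of its speed; a pose out of reach is approached as far as the arm can. A call is refused whole if a number of a shift passes 41.7 or a number of a turn 7.16, either way. A call with a gripper value outside its range is refused whole. "jaw" is the opening, from 0 (shut) to 1 (fully open), set as the call begins (left out, the last holds). The fingers move at their own pace and stop on an object; "force" is the grip in N (left out, the last holds). Time passes only in rows, so rows that do not move let the fingers close. It gives the time, the measured TCP pose, the force and the opening at its end, in the units of the state.
- bot.read_state(): the state, without advancing time (a new reading comes with each control period).
- bot.read_camera(name): name is "scene" or "top" or "wrist"; returns the picture (420x560x3 uint8, red, green, blue); there is no depth.
- bot.camera_info(name): a dict with "fx", "fy", "cx", "cy" (pixels), "position" and "attitude" of the camera in the world. Camera axes: x right, y down, z forward; pixel columns grow to the right and rows downward; lengths in m; the calibration is good to about 2 mm. A picture is of the moment at which its call begins: read the wrist's pose just before it. camera_info takes no time and is no camera call; for the wrist camera it gives the pose at the moment of the call.
- bot.finish_job(): hands the job in, once; it reports no verdict.
The state is a dict: "time": time; "q": joint angles; "joint_vel": joint speeds; "joint_torque": joint torques, N m; "tool_pos": TCP position; "tcp_rot": TCP orientation; "wrist_force": force on the tool from outside, world axes, zero at the start; "torque": the same for the moment, N m; "width": opening from 0.0 (shut) to 1.0 (fully open).
Only numpy, scipy, OpenCV 4.12 (cv2) and the standard library are available. Lean on these libraries where they do the work, as an engineer would, in place of code of your own. Each camera call takes 0.05 s, during which the arm holds its last target.

## Working session

There is one attempt and no reset: what is moved stays moved. The work goes in short steps, Python scripts to look and compute and a tool call to move; the robot and the scene stay as the last step left them, time stands still between calls to the robot, and variables do not carry over. Pictures are saved under pics/ and viewed, and the job is handed in when it is done.

Besides the shell and the picture viewer there is one more tool, called after "Emit:" as a command line: name --argument value ..., lists and objects as JSON in quotes. drive_tool: Moves the arm, as the interface text tells. Its arguments: {"type":"object","properties":{"steps":{"type":"array","items":{"type":"array"}},"jaw":{"type":"number"},"force":{"type":"number"}},"required":["steps"]}

```bash
ls; mkdir -p pics
python3 - <<'E'
from workcell import bot
import cv2
print(bot.read_state())
for n in("scene","top","wrist"):
    print(n,bot.camera_info(n))
    cv2.imwrite(f"pics/{n}0.png",bot.read_camera(n)[:,:,::-1])
E
```

```text
pics
{'time': 0.0, 'q': array([-1.32091658e+00,  2.64792009e-01,  1.60536475e+00, -4.84469047e-07,
        1.27367338e+00, -3.69248253e-02]), 'joint_vel': array([ 0.00045007, -0.00068484, -0.00016188,  0.0002773 , -0.00087043,
       -0.00149751]), 'joint_torque': array([-1.42369005e-03, -5.15115058e+01, -3.67310643e+01, -2.21245136e-05,
        1.29829219e-02,  2.48039652e-05]), 'tool_pos': array([ 0.19075431, -0.64673747,  0.22994082]), 'tcp_rot': array([-3.10714380e+00, -4.48651364e-01,  3.73980269e-04]), 'wrist_force': array([ 0.55829131,  0.65356047, -0.36333915]), 'torque': array([ 0.00748567, -0.05674499,  0.04786416]), 'width': 0.9949707475913008}
scene {'fx': 409.53950748912297, 'fy': 409.53950748912297, 'cx': 286.7041297239458, 'cy': 213.0282363325349, 'position': array([ 1.07831068, -0.62326963,  0.71141343]), 'attitude': array([-2.124432  , -0.69639234,  0.36360279])}
top {'fx': 395.25059839288735, 'fy': 395.25059839288735, 'cx': 279.88207147411254, 'cy': 210.00637902222172, 'position': array([0.43514563, 0.00293374, 1.08049211]), 'attitude': array([-2.12539146,  2.16556259, -0.15295697])}
wrist {'fx': 351.85049660509225, 'fy': 351.85049660509225, 'cx': 276.5536190983358, 'cy': 205.92089650453616, 'position': array([ 0.26753695, -0.62559934,  0.37198333]), 'attitude': array([ 2.30801395, -1.72457763, -0.27272318])}
```

View pics/scene0.png

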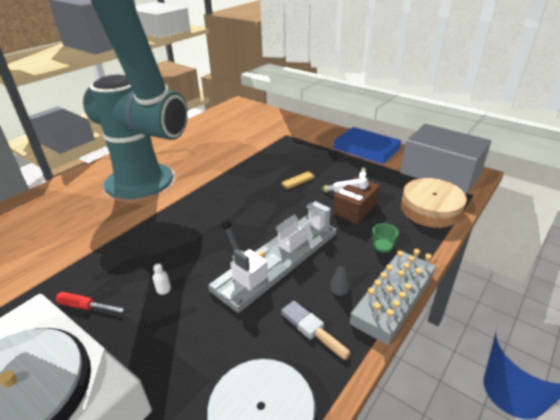

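View pics/top0.png

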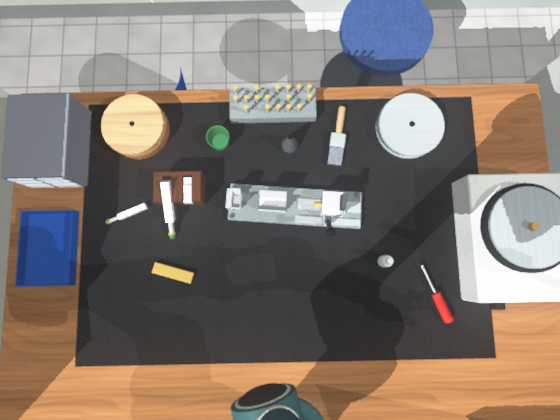

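View pics/wrist0.png

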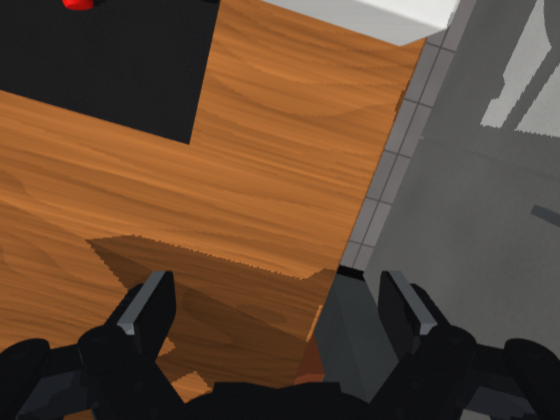

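```bash
cat > h.py <<'E'
import numpy as np, cv2
from scipy.spatial.transform import Rotation as R
from workcell import bot
def cast(cam,uv,z,info=None):
    c=info or bot.camera_info(cam); uv=np.atleast_2d(np.array(uv,float))
    d=np.c_[(uv[:,0]-c["cx"])/c["fx"],(uv[:,1]-c["cy"])/c["fy"],np.ones(len(uv))]
    d=R.from_rotvec(c["attitude"]).apply(d); p=c["position"]
    return p+d*((z-p[2])/d[:,2])[:,None]
def proj(cam,P,info=None):
    c=info or bot.camera_info(cam); P=np.atleast_2d(P)
    q=R.from_rotvec(c["attitude"]).inv().apply(P-c["position"])
    return np.c_[c["fx"]*q[:,0]/q[:,2]+c["cx"],c["fy"]*q[:,1]/q[:,2]+c["cy"]]
def crop(src,x0,y0,x1,y1,s,out):
    im=cv2.imread(src)[y0:y1,x0:x1]; cv2.imwrite(out,cv2.resize(im,None,fx=s,fy=s,interpolation=cv2.INTER_CUBIC))
E
python3 - <<'E'
from h import *
crop("pics/top0.png",90,160,220,250,6,"pics/c1.png")
crop("pics/top0.png",215,170,375,245,5,"pics/c2.png")
crop("pics/scene0.png",200,170,390,310,4,"pics/c3.png")
E
```

```text
(no output)
```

View pics/c1.png

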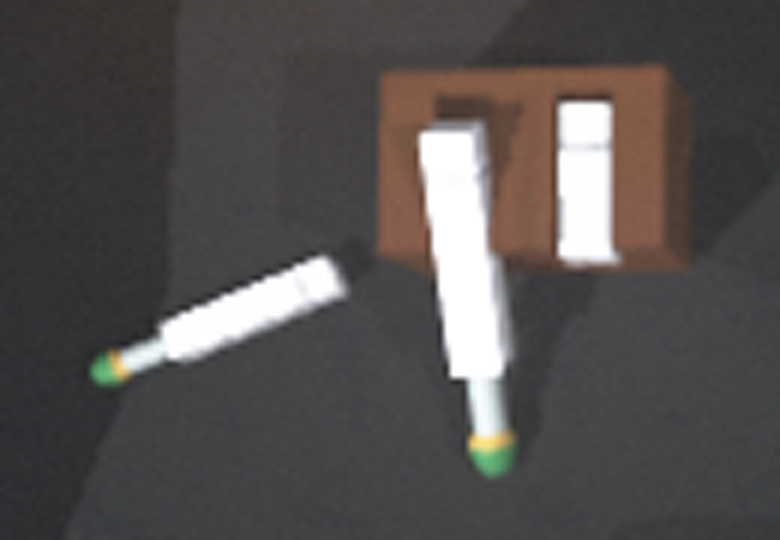

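View pics/c2.png

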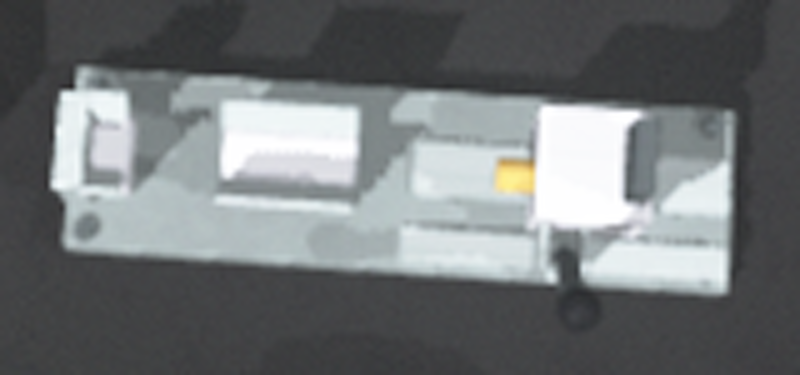

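View pics/c3.png

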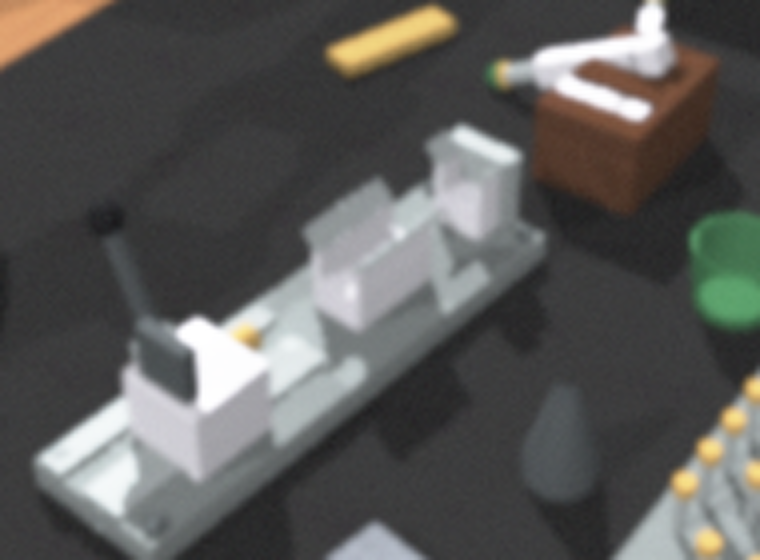

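Run:
```python
from h import *
crop("pics/scene0.png",315,160,390,230,10,"pics/c4.png")
# rack top corners in top view (crop coords/6+offset)
o=np.array([90,160])
f=lambda L:np.array(L)/6+o
print("rack top",cast("top",f([(380,72),(665,67),(690,265),(378,255)]),.066).round(3))
print("tip z .051",cast("top",f([(495,475)]),.051).round(3),"tailcorners",cast("top",f([(420,135),(482,125)]),.062).round(3),
 "front handle",cast("top",f([(450,375),(505,372)]),.062).round(3))
# triangulate green tip
a=cast("scene",[(200+492/4,170+75/4)],.051); print("scene tip",a.round(3))
for z in (.05,.06,.07,.08,.09): print(z,cast("scene",[(200+492/4,170+75/4)],z).round(3),cast("top",f([(492,465)]),z).round(3))
```

```text
rack top [[0.69  0.335 0.066]
 [0.69  0.21  0.066]
 [0.602 0.198 0.066]
 [0.609 0.334 0.066]]
tip z .051 [[0.513 0.285 0.051]] tailcorners [[0.662 0.318 0.062]
 [0.666 0.291 0.062]] front handle [[0.556 0.302 0.062]
 [0.557 0.278 0.062]]
scene tip [[0.56  0.242 0.051]]
0.05 [[0.559 0.243 0.05 ]] [[0.518 0.287 0.05 ]]
0.06 [[0.567 0.23  0.06 ]] [[0.517 0.284 0.06 ]]
0.07 [[0.574 0.217 0.07 ]] [[0.516 0.281 0.07 ]]
0.08 [[0.582 0.204 0.08 ]] [[0.515 0.278 0.08 ]]
0.09 [[0.59 0.19 0.09]] [[0.515 0.276 0.09 ]]
```

View pics/c4.png

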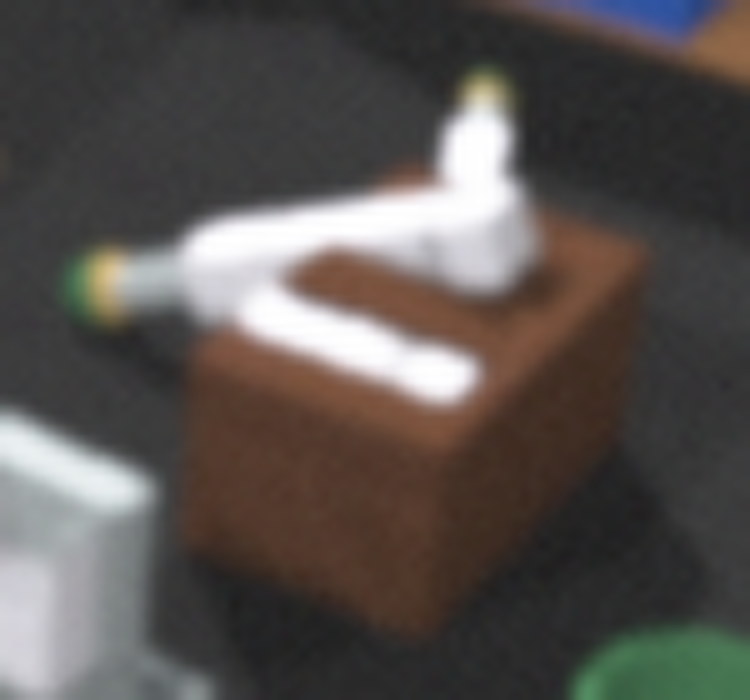

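Run:
```python
from h import *
o=np.array([90,160])
f=lambda L:np.array(L)/6+o
g=lambda L:np.array(L)/10+np.array([315,160])
print("rack top from scene",cast("scene",g([(430,440),(645,250),(190,355),(395,170)]),.066).round(3))
print("slot edges top",cast("top",f([(437,100),(522,100),(558,100),(612,100),(558,255),(612,255)]),.066).round(3))
print(proj("scene",[(.69,.21,.066),(.69,.335,.066),(.609,.334,.066),(.605,.2,.066),(.513,.285,.051),(.52,.295,.011)]).round(1))
s=cv2.imread("pics/scene0.png").astype(int)
cv2.imwrite("pics/scene1.png",bot.read_camera("scene")[:,:,::-1]); cv2.imwrite("pics/top1.png",bot.read_camera("top")[:,:,::-1])
crop("pics/scene1.png",315,160,390,230,10,"pics/c5.png")
crop("pics/top1.png",90,160,220,250,6,"pics/c6.png")
```

```text
rack top from scene [[0.689 0.214 0.066]
 [0.693 0.334 0.066]
 [0.615 0.211 0.066]
 [0.613 0.33  0.066]]
slot edges top [[0.677 0.31  0.066]
 [0.676 0.272 0.066]
 [0.676 0.257 0.066]
 [0.676 0.233 0.066]
 [0.607 0.255 0.066]
 [0.607 0.232 0.066]]
[[357.8 204.8]
 [378.7 184.4]
 [353.9 176. ]
 [329.  196.1]
 [317.8 177.5]
 [321.  187.8]]
```

View pics/c5.png

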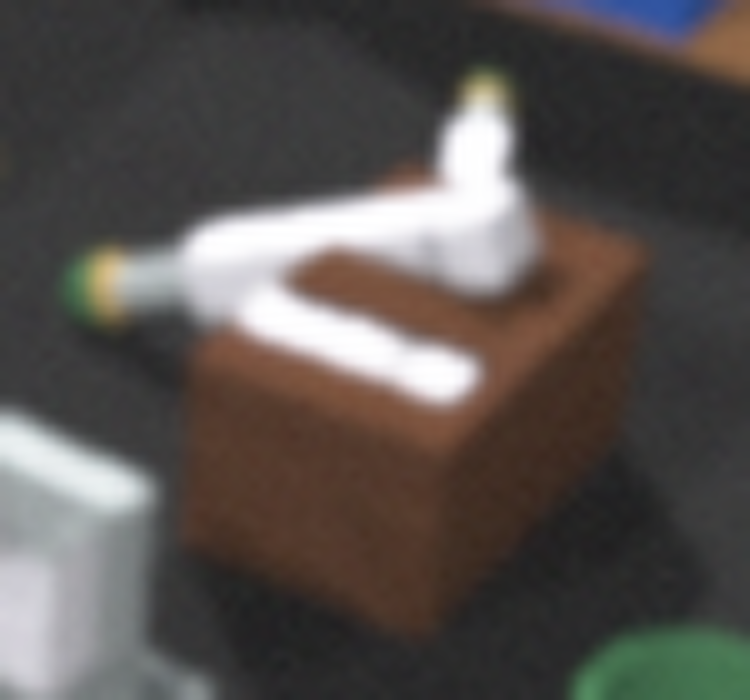

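View pics/c6.png

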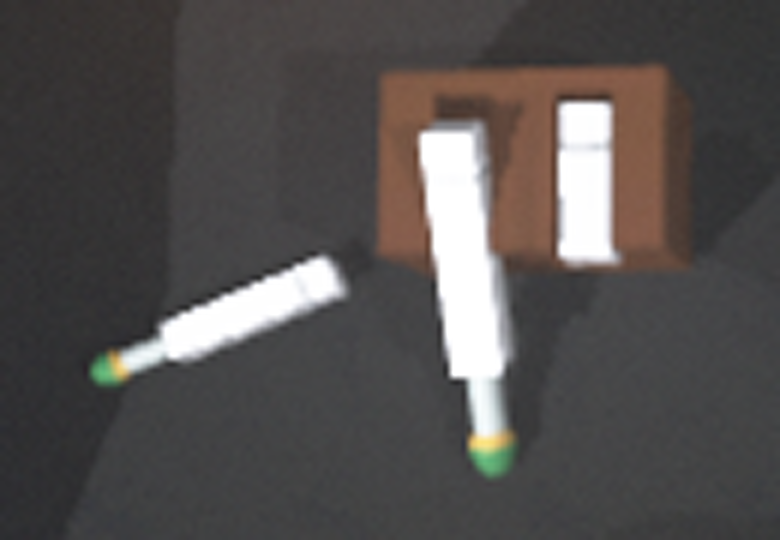

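The small quill at top (127,213) is lying loose on the bench (~120 mm). The one at (168,210), tail in the rack's left slot, is ~160 mm, so it is the one meant. The aluminium bar at (187,190) is the blank. The quill isn't level: the tail stands up and the stone is near the bench. I'll triangulate the quill and the jig.

```bash
cat >> h.py <<'E'
def tri(obs):
    # obs: list of (info,uv) -> least-squares point of rays
    A=np.zeros((3,3));b=np.zeros(3);L=[]
    for c,uv in obs:
        d=R.from_rotvec(c["attitude"]).apply([(uv[0]-c["cx"])/c["fx"],(uv[1]-c["cy"])/c["fy"],1]);d/=np.linalg.norm(d)
        M=np.eye(3)-np.outer(d,d);A+=M;b+=M@c["position"];L.append((M,c["position"]))
    x=np.linalg.solve(A,b); return x,[np.linalg.norm(M@(x-p)) for M,p in L]
E
python3 - <<'E'
from h import *
o=np.array([90,160]); f=lambda L:np.array(L)/6+o
g=lambda L:np.array(L)/10+np.array([315,160])
T=bot.camera_info("top");S=bot.camera_info("scene")
print("tip",tri([(T,f((492,462))),(S,g((80,290)))]))
print("cup",tri([(T,f((490,441))),(S,g((105,287)))]))
# tail top corner right (rack -y side, +x)
print("tail top -y corner?",tri([(T,f((484,124))),(S,g((500,205)))]))
k=np.array([215,170]); j=lambda L:np.array(L)/5+k
c=cast("top",j([(80,68),(735,108),(728,293),(65,250)]),.02);print("bed",c.round(4)); 
n=lambda a,b:np.linalg.norm(a-b).round(4)
print(n(c[0],c[1]),n(c[3],c[2]),n(c[0],c[3]),n(c[1],c[2]),c.mean(0))
for a,b in((c[1],c[0]),(c[2],c[3])): print(np.degrees(np.arctan2(b[1]-a[1],b[0]-a[0]))-90)
print("nose",cast("top",j([(495,177)]),.056),"knob tri",tri([(T,j((578,306))),(S,np.array([200+105/4,170+217/4]))]))
st=bot.read_state();print(R.from_rotvec(st["tcp_rot"]).as_matrix().round(3))
E
```

```text
tip (array([0.52355388, 0.29970867, 0.00492589]), [np.float64(0.0010551262280752355), np.float64(0.00105512622807538)])
cup (array([0.53268532, 0.29948676, 0.00966691]), [np.float64(0.001026081494255132), np.float64(0.001026081494255206)])
tail top -y corner? (array([0.6637334 , 0.28422349, 0.09403335]), [np.float64(0.005121817791692684), np.float64(0.005121817791692696)])
bed [[ 0.6649  0.1362  0.02  ]
 [ 0.6358 -0.2213  0.02  ]
 [ 0.5346 -0.2126  0.02  ]
 [ 0.5647  0.1443  0.02  ]]
0.3586 0.3582 0.1006 0.1015 [ 0.60000398 -0.03834528  0.02      ]
-4.660173139839614
-4.81148672765147
nose [[ 0.59458214 -0.08608433  0.056     ]] knob tri (array([ 0.52014458, -0.11697033,  0.12968229]), [np.float64(0.0010607907384751346), np.float64(0.0010607907384750565)])
[[ 0.959  0.283 -0.   ]
 [ 0.283 -0.959  0.001]
 [ 0.    -0.001 -1.   ]]
```

Emit:
drive_tool --steps '[[[0,0,0],7.1],[[0,0,0],7.1],[[15,-37,0],2.2],[[15,-37,0],0],[[15,-37,0],0],[[15,-37,0],0],[[15,-37,0],0],[[15,-37,0],0]]' --jaw 1

```text
time: 0.92
tool_pos: [0.2796, -0.423, 0.2311]
tcp_rot: [-3.141, 0.0, -0.0]
wrist_force: [1.0, 0.1, -0.1]
width: 0.996
```

Emit:
drive_tool --steps '[[[15,-37,0],0],[[15,-37,0],0],[[15,-37,0],0],[[15,-37,0],0],[[15,-37,0],0],[[15,-37,0],0],[[15,-37,0],0],[[15,-37,0],0]]'

```text
time: 1.58
tool_pos: [0.3994, -0.1269, 0.2316]
tcp_rot: [3.141, 0.0, 0.002]
wrist_force: [0.9, -0.3, 0.3]
width: 1.0
```

Emit:
drive_tool --steps '[[[15,-37,0],0],[[15,-37,0],0],[[15,-37,0],0],[[15,-37,0],0],[[15,-37,0],0],[[15,-37,0],0],[[15,-37,0],0],[[15,-37,0],0]]'

```text
time: 2.25
tool_pos: [0.5193, 0.1695, 0.2314]
tcp_rot: [3.142, 0.002, 0.001]
wrist_force: [1.3, -0.4, 0.5]
width: 1.003
```

Emit:
drive_tool --steps '[[[10,-37,0],0],[[10,-37,0],0],[[10,-37,0],0],[[0,-15,0],0],[[0,0,0],0]]'

```text
time: 2.67
tool_pos: [0.5488, 0.2968, 0.2308]
tcp_rot: [-3.141, -0.007, 0.001]
wrist_force: [-0.4, -0.4, -0.4]
width: 1.0
```

Run:
```python
from h import *
st=bot.read_state();print(st["time"],st["q"].round(2),st["tool_pos"].round(4),st["tcp_rot"].round(4));i=bot.camera_info("wrist");print(i)
import json;json.dump({k:(v.tolist() if hasattr(v,'tolist') else v) for k,v in i.items()},open("w1.json","w"))
cv2.imwrite("pics/wrist1.png",bot.read_camera("wrist")[:,:,::-1])
```

```text
2.6667 [0.46 0.17 1.72 0.   1.25 2.02] [0.5488 0.2968 0.2308] [-3.1407e+00 -6.5000e-03  9.0000e-04]
{'fx': 351.85049660509225, 'fy': 351.85049660509225, 'cx': 276.5536190983358, 'cy': 205.92089650453616, 'position': array([0.62875734, 0.29629103, 0.37263421]), 'attitude': array([ 2.0580307 , -2.04868994, -0.32269384])}
```

View pics/wrist1.png

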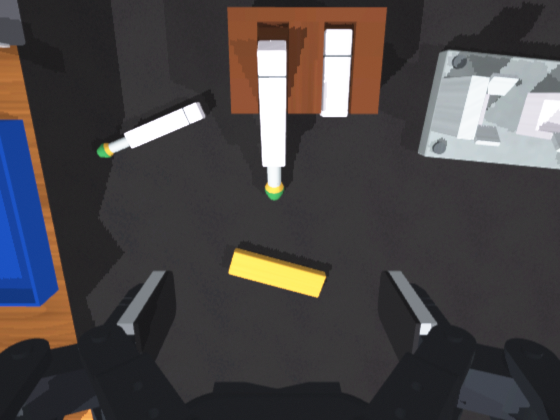

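Run:
```python
from h import *
import json
W=json.load(open("w1.json"));T=bot.camera_info("top");S=bot.camera_info("scene")
crop("pics/wrist1.png",220,0,400,210,2.8,"pics/c7.png")
o=np.array([90,160]); f=lambda L:np.array(L)/6+o
g=lambda L:np.array(L)/10+np.array([315,160])
c=cast("w",[(229,113),(380,113),(386,8),(227,8)],.066,W);print("rack",c.round(4))
print("tip 3-view",tri([(W,(275,197)),(T,f((492,462))),(S,g((80,290)))]))
print("tail mid top edge W/T",tri([(W,(272,43)),(T,f((452,128)))]))
for z in(.05,.062,.085,.09,.095):print(z,cast("w",[(258,42),(286,42)],z,W).round(4).tolist(),cast("top",f([(420,130),(484,124)]),z).round(4).tolist())
for z in(.03,.04,.045,.05,.062):print(z,cast("w",[(262,165),(285,165)],z,W).round(4).tolist(),cast("top",f([(450,377),(500,374)]),z).round(4).tolist())
```

```text
rack [[0.6122 0.3366 0.066 ]
 [0.6127 0.2092 0.066 ]
 [0.6915 0.212  0.066 ]
 [0.691  0.3352 0.066 ]]
tip 3-view (array([0.52287081, 0.29861124, 0.0063738 ]), [np.float64(0.0020285440921043816), np.float64(0.00024136089684583746), np.float64(0.0022437021978404864)])
tail mid top edge W/T (array([0.66441364, 0.30072394, 0.07134055]), [np.float64(0.0013435492020276933), np.float64(0.001343549202027753)])
0.05 [[0.669, 0.3123, 0.05], [0.6691, 0.2888, 0.05]] [[0.6673, 0.3216, 0.05], [0.6695, 0.2933, 0.05]]
0.062 [[0.6675, 0.3117, 0.062], [0.6676, 0.2891, 0.062]] [[0.6646, 0.3179, 0.062], [0.6668, 0.2899, 0.062]]
0.085 [[0.6646, 0.3105, 0.085], [0.6647, 0.2896, 0.085]] [[0.6594, 0.3108, 0.085], [0.6615, 0.2834, 0.085]]
0.09 [[0.664, 0.3103, 0.09], [0.6641, 0.2897, 0.09]] [[0.6583, 0.3093, 0.09], [0.6604, 0.282, 0.09]]
0.095 [[0.6634, 0.31, 0.095], [0.6635, 0.2899, 0.095]] [[0.6572, 0.3077, 0.095], [0.6593, 0.2806, 0.095]]
0.03 [[0.5607, 0.3106, 0.03], [0.5608, 0.2879, 0.03]] [[0.559, 0.3116, 0.03], [0.5599, 0.2893, 0.03]]
0.04 [[0.5627, 0.3102, 0.04], [0.5628, 0.2882, 0.04]] [[0.5578, 0.3087, 0.04], [0.5587, 0.2866, 0.04]]
0.045 [[0.5637, 0.31, 0.045], [0.5638, 0.2883, 0.045]] [[0.5572, 0.3072, 0.045], [0.5581, 0.2852, 0.045]]
0.05 [[0.5647, 0.3098, 0.05], [0.5648, 0.2884, 0.05]] [[0.5566, 0.3057, 0.05], [0.5576, 0.2839, 0.05]]
0.062 [[0.5671, 0.3093, 0.062], [0.5672, 0.2887, 0.062]] [[0.5552, 0.3022, 0.062], [0.5561, 0.2806, 0.062]]
```

View pics/c7.png

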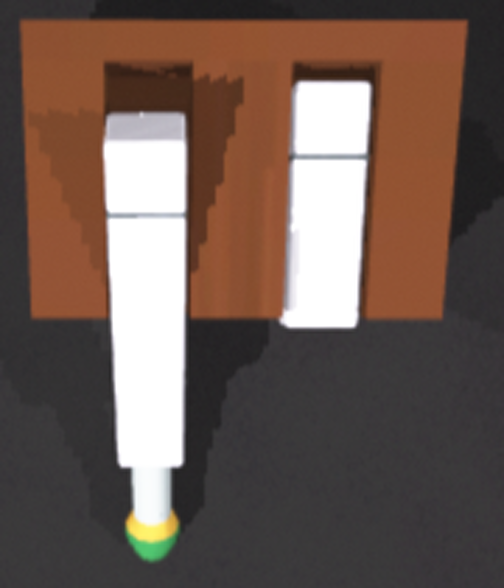

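Emit:
drive_tool --steps '[[[17.5,-1.5,30],0],[[17.5,-1,30],0],[[0,0,40],0],[[0,0,40],0],[[0,0,30],0],[[0,0,20],0],[[0,0,10],0],[[0,0,0],0]]' --jaw 0.6

```text
time: 3.38
tool_pos: [0.5816, 0.2932, 0.0283]
tcp_rot: [3.139, -0.001, -0.009]
wrist_force: [0.5, 0.5, -0.2]
width: 0.603
```

Run:
```python
from h import *
st=bot.read_state();print(st["time"],st["tool_pos"].round(4),st["wrist_force"].round(1),st["width"])
cv2.imwrite("pics/wrist2.png",bot.read_camera("wrist")[:,:,::-1])
cv2.imwrite("pics/scene2.png",bot.read_camera("scene")[:,:,::-1])
crop("pics/scene2.png",290,130,390,230,6,"pics/c8.png")
```

```text
3.3833 [0.5816 0.2932 0.0283] [ 0.5  0.5 -0.2] 0.602819382479251
```

View pics/wrist2.png

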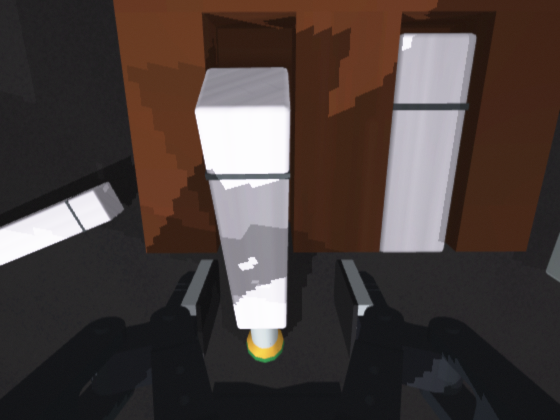

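View pics/c8.png

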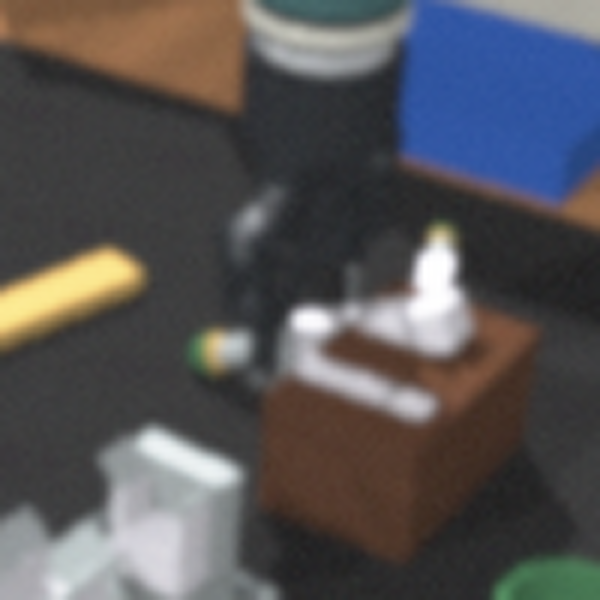

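Emit:
drive_tool --steps '[[[3,-5.5,2],0],[[0,0,0],0],[[0,0,0],0]]'

```text
time: 3.73
tool_pos: [0.5886, 0.3023, 0.0314]
tcp_rot: [-3.14, -0.001, -0.005]
wrist_force: [0.9, -0.2, 0.2]
width: 0.603
```

Emit:
drive_tool --steps '[[[0,0,0],0],[[0,0,0],0],[[0,0,0],0],[[0,0,0],0],[[0,0,0],0],[[0,0,0],0]]' --jaw 0 --force 45

```text
time: 4.23
tool_pos: [0.5871, 0.3016, 0.0299]
tcp_rot: [-3.141, -0.001, -0.001]
wrist_force: [-1.5, 0.2, 4.8]
width: 0.251
```

Emit:
drive_tool --steps '[[[0,0,-8],0],[[0,0,-15],0],[[0,0,-20],0],[[0,0,-25],0],[[-10,0,-25],0],[[-30,0,0],0],[[-35,0,0],0],[[-20,0,0],0]]'

```text
time: 4.9
tool_pos: [0.4891, 0.3007, 0.1222]
tcp_rot: [3.141, 0.0, -0.003]
wrist_force: [-0.2, -0.3, -0.5]
width: 0.248
```

Run:
```python
from h import *
st=bot.read_state();print(st["time"],st["tool_pos"].round(4),st["wrist_force"].round(1),st["width"])
cv2.imwrite("pics/wrist3.png",bot.read_camera("wrist")[:,:,::-1])
cv2.imwrite("pics/scene3.png",bot.read_camera("scene")[:,:,::-1])
crop("pics/scene3.png",260,110,390,230,6,"pics/c9.png")
```

```text
4.9 [0.4891 0.3007 0.1222] [-0.2 -0.3 -0.5] 0.24783070092350562
```

View pics/wrist3.png

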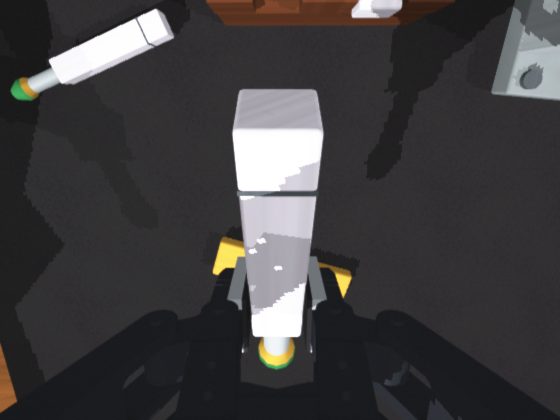

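View pics/c9.png

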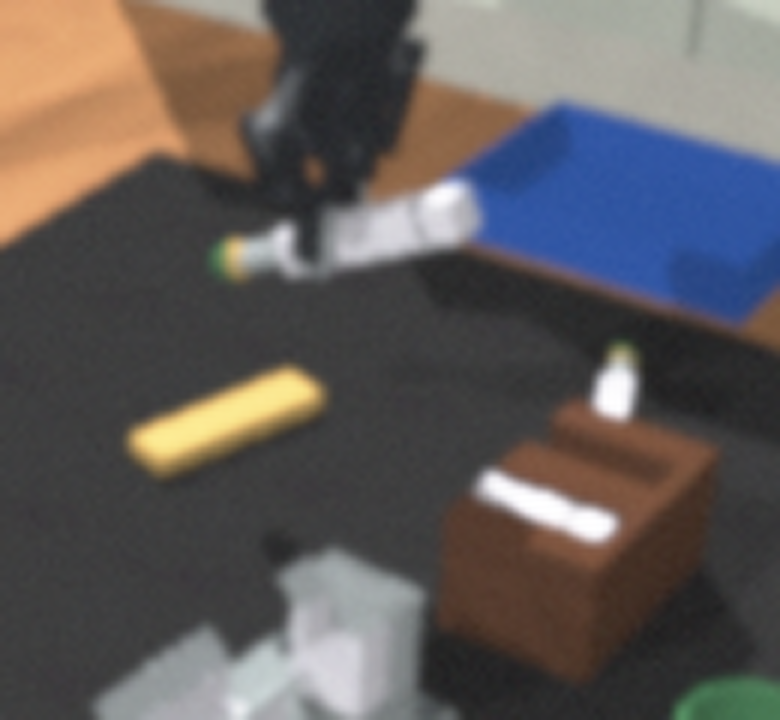

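Emit:
drive_tool --steps '[[[-3,20,0],0],[[-6,36,0],0],[[-6,36,0],0],[[-6,36,0],0],[[-6,36,0],0],[[-6,36,0],0],[[-6,36,0],0],[[-4,15,0],0]]'

```text
time: 5.67
tool_pos: [0.4487, 0.0466, 0.1222]
tcp_rot: [3.14, -0.002, -0.0]
wrist_force: [0.1, 0.6, -1.5]
width: 0.249
```

Emit:
drive_tool --steps '[[[0,0,0],-4],[[0,0,0],-7.1],[[0,0,0],-7.1],[[0,0,0],-7.1],[[0,0,0],-7.1],[[0,0,0],-7.1],[[0,0,0],-7.1],[[0,0,0],-7.1]]'

```text
time: 6.33
tool_pos: [0.4498, 0.0498, 0.1223]
tcp_rot: [2.798, 1.428, 0.0]
wrist_force: [0.2, -0.3, -2.0]
width: 0.252
```

Emit:
drive_tool --steps '[[[0,0,0],-7.1],[[0,0,0],-7.1],[[0,0,0],-7.1],[[0,0,0],-7.1],[[0,0,0],-3.2],[[0,0,10],0],[[0,0,0],0],[[0,0,0],0]]'

```text
time: 7.0
tool_pos: [0.4484, 0.05, 0.1111]
tcp_rot: [-2.311, -2.126, 0.003]
wrist_force: [-0.4, -0.5, -0.8]
width: 0.25
```

Run:
```python
from h import *
st=bot.read_state();print(st["time"],st["q"].round(2),st["tool_pos"].round(4),st["tcp_rot"],st["wrist_force"].round(1),st["width"])
print(R.from_rotvec(st["tcp_rot"]).as_matrix().round(3))
cv2.imwrite("pics/top4.png",bot.read_camera("top")[:,:,::-1])
cv2.imwrite("pics/scene4.png",bot.read_camera("scene")[:,:,::-1])
a=cv2.imread("pics/top4.png")[150:350,150:430];b=cv2.imread("pics/scene4.png")[90:290,130:410]
cv2.imwrite("pics/c10.png",cv2.resize(np.vstack([a,b]),None,fx=1.5*1,fy=1.5))
crop("pics/scene4.png",170,110,330,230,5,"pics/c11.png")
```

```text
7.0 [ 0.06 -0.05  2.19 -0.    1.01  0.14] [0.4484 0.05   0.1111] [-2.31108915 -2.12608725  0.00284419] [-0.4 -0.5 -0.8] 0.24974819337127677
[[ 0.083  0.997 -0.002]
 [ 0.997 -0.083 -0.   ]
 [-0.    -0.002 -1.   ]]
```

View pics/c10.png

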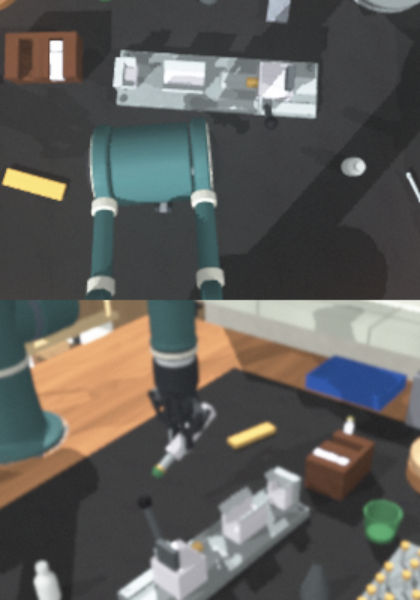

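Emit:
drive_tool --steps '[[[0,0,20],0],[[0,0,25],0],[[0,0,20],0],[[0,0,10],0],[[0,0,0],0]]'

```text
time: 7.52
tool_pos: [0.4468, 0.0501, 0.035]
tcp_rot: [-2.308, -2.126, 0.006]
wrist_force: [-0.2, 0.5, -1.3]
width: 0.249
```

Emit:
drive_tool --steps '[[[0,0,2],0],[[0,0,2],0],[[0,0,2],0],[[0,0,2],0],[[0,0,2],0]]' --jaw 0 --force 25

```text
time: 7.93
tool_pos: [0.4506, 0.0508, 0.0286]
tcp_rot: [2.31, 2.128, 0.004]
wrist_force: [-1.8, 5.0, 11.2]
width: 0.245
```

Emit:
drive_tool --steps '[[[0,0,1.5],0],[[0,0,1.5],0],[[0,0,1.5],0],[[0,0,1.5],0],[[0,0,0],0]]' --force 20 --jaw 0

```text
time: 8.35
tool_pos: [0.4518, 0.0515, 0.0236]
tcp_rot: [2.309, 2.127, 0.008]
wrist_force: [-0.7, 4.7, 9.8]
width: 0.251
```

Run:
```python
from h import *
st=bot.read_state();print(st["time"],st["tool_pos"].round(4),st["wrist_force"].round(1),st["width"])
cv2.imwrite("pics/scene5.png",bot.read_camera("scene")[:,:,::-1])
cv2.imwrite("pics/wrist5.png",bot.read_camera("wrist")[:,:,::-1])
crop("pics/scene5.png",170,130,330,250,5,"pics/c12.png")
```

```text
8.35 [0.4518 0.0515 0.0236] [-0.7  4.7  9.8] 0.2508178613767293
```

View pics/c12.png

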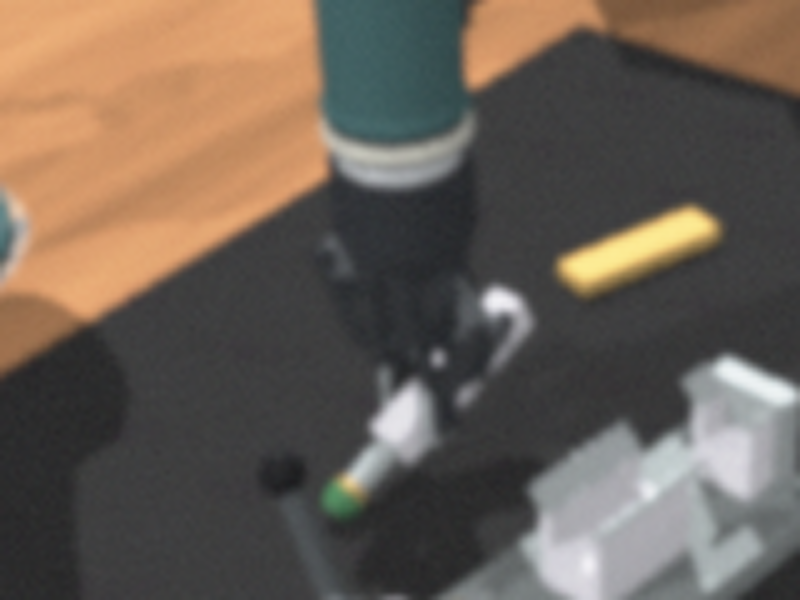

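View pics/wrist5.png

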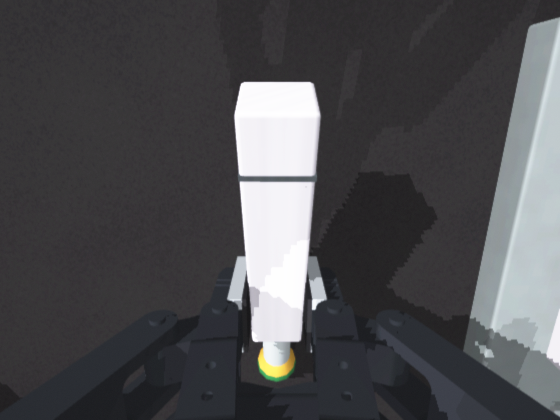

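Emit:
drive_tool --steps '[[[0,0,2],0],[[0,0,2],0],[[0,0,2],0],[[0,0,2],0],[[0,0,2],0],[[0,0,0],0]]'

```text
time: 8.95
tool_pos: [0.4524, 0.051, 0.0135]
tcp_rot: [2.307, 2.127, 0.008]
wrist_force: [1.3, 2.6, 7.1]
width: 0.25
```

Emit:
drive_tool --steps '[[[0,0,2],0],[[0,0,2],0],[[0,0,1],0],[[0,0,1],0],[[0,0,0],0]]'

```text
time: 9.37
tool_pos: [0.4525, 0.0509, 0.0076]
tcp_rot: [2.307, 2.127, 0.008]
wrist_force: [1.5, 3.4, 7.6]
width: 0.245
```

Run:
```python
from h import *
st=bot.read_state();print(st["time"],st["tool_pos"].round(4),st["wrist_force"].round(1),st["width"])
cv2.imwrite("pics/scene6.png",bot.read_camera("scene")[:,:,::-1])
crop("pics/scene6.png",170,130,330,250,5,"pics/c13.png")
```

```text
9.3667 [0.4525 0.0509 0.0076] [1.5 3.4 7.6] 0.24547462980790447
```

View pics/c13.png

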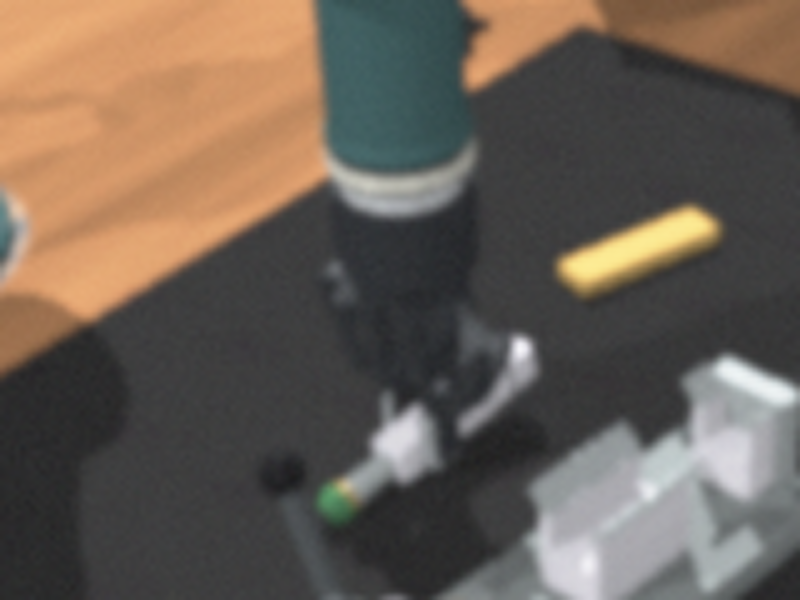

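Nearly level now. A little lower, then release.

Emit:
drive_tool --steps '[[[0,0,1.5],0],[[0,0,1.5],0],[[0,0,1],0],[[0,0,0],0]]'

```text
time: 9.75
tool_pos: [0.4525, 0.0509, 0.0035]
tcp_rot: [2.307, 2.127, 0.008]
wrist_force: [0.1, 2.7, 7.2]
width: 0.25
```

Emit:
drive_tool --steps '[[[0,0,0],0],[[0,0,0],0],[[0,0,0],0],[[0,0,0],0],[[0,0,0],0]]' --jaw 0.6

```text
time: 10.17
tool_pos: [0.4487, 0.0502, 0.001]
tcp_rot: [-2.31, -2.129, 0.001]
wrist_force: [0.8, -0.2, -1.0]
width: 0.601
```

Emit:
drive_tool --steps '[[[0,0,-20],0],[[0,0,-30],0],[[0,0,-30],0],[[0,0,-20],0],[[0,0,0],0],[[0,0,0],0]]'

```text
time: 10.67
tool_pos: [0.4503, 0.0503, 0.1025]
tcp_rot: [2.309, 2.128, 0.004]
wrist_force: [0.4, 0.3, -0.3]
width: 0.599
```

Run:
```python
from h import *
import json
st=bot.read_state();print(st["time"],st["tool_pos"].round(4),st["tcp_rot"],st["wrist_force"].round(1),st["width"])
i=bot.camera_info("wrist")
json.dump({k:(v.tolist() if hasattr(v,'tolist') else v) for k,v in i.items()},open("w7.json","w"))
cv2.imwrite("pics/wrist7.png",bot.read_camera("wrist")[:,:,::-1])
cv2.imwrite("pics/scene7.png",bot.read_camera("scene")[:,:,::-1])
crop("pics/scene7.png",170,130,330,250,5,"pics/c14.png")
```

```text
10.6667 [0.4503 0.0503 0.1025] [2.30857972 2.12760688 0.00396743] [ 0.4  0.3 -0.3] 0.5992346174151794
```

View pics/c14.png

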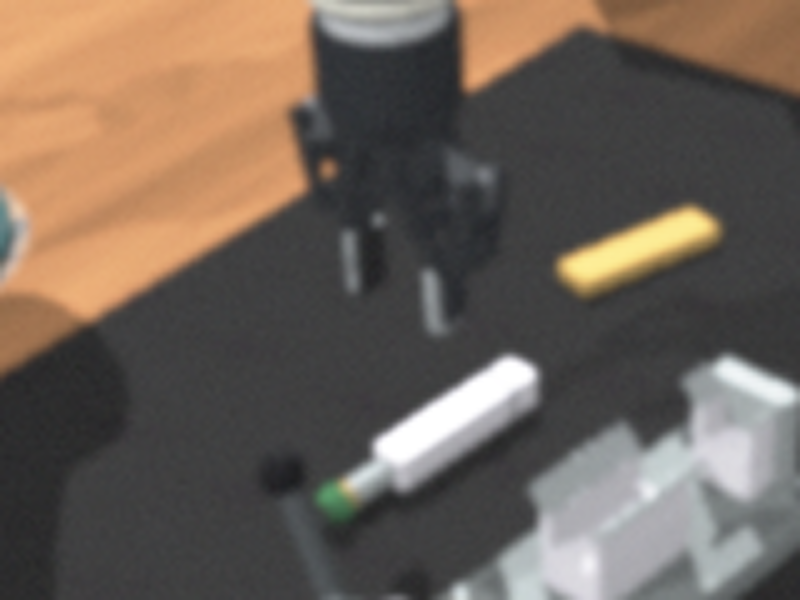

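View pics/wrist7.png

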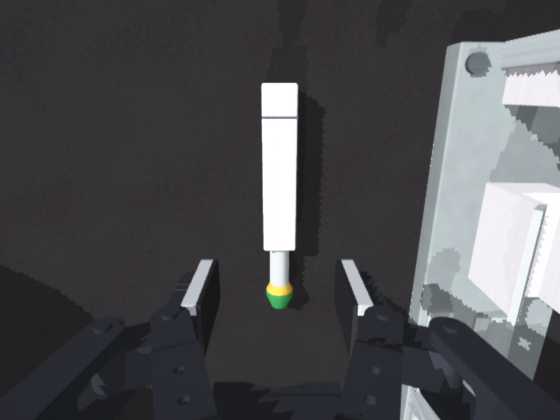

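Run:
```python
from h import *
import json
W=json.load(open("w7.json"))
im=cv2.imread("pics/wrist7.png")
m=((im.min(2)>140)).astype(np.uint8); m[:,:200]=0;m[:,340:]=0
cs=max(cv2.findContours(m,0,2)[0],key=cv2.contourArea);print(cv2.boundingRect(cs),cv2.minAreaRect(cs))
tail=cast("",[(262,84),(298,84)],.022,W);fr=cast("",[(263,249),(296,249)],.022,W);tip=cast("",[(279,308)],.0105,W)
print(tail,fr,tip)
t=tail.mean(0);f=fr.mean(0);d=(f-t)[:2];print("handle len",np.linalg.norm(d),"width",np.linalg.norm(tail[0]-tail[1]),np.linalg.norm(fr[0]-fr[1]))
print("heading",np.degrees(np.arctan2(d[1],d[0])),"tip-tail",np.linalg.norm((tip[0]-t)[:2]))
u=d/np.linalg.norm(d);g=t[:2]+u*.045;print("grip",g)
g2=tip[0][:2]-u*.115;print("grip from tip",g2)
st=bot.read_state();Rm=R.from_rotvec(st["tcp_rot"]).as_matrix();print("tool shift mm",Rm.T@(np.r_[g,0.0]-st["tool_pos"])*1000)
print("toolx ang",np.degrees(np.arctan2(Rm[1,0],Rm[0,0])))
```

```text
(262, 118, 35, 170) ((278.9999694824219, 202.49998474121094), (33.99999237060547, 168.99996948242188), 0.0)
[[0.45014966 0.13341461 0.022     ]
 [0.47159407 0.13166885 0.022     ]] [[0.44072729 0.02604155 0.022     ]
 [0.46346187 0.02415622 0.022     ]] [[ 0.44751114 -0.02969197  0.0105    ]]
handle len 0.10780077177049294 width 0.02151535134762666 0.022812617453351964
heading -94.67026641840367 tip-tail 0.1627829355200725
grip [0.4572079  0.08769114]
grip from tip [0.45687459 0.0849262 ]
tool shift mm [ 38.16511653   6.2910258  100.11506317]
toolx ang 85.32703058190708
```

Emit:
drive_tool --steps '[[[18,2.5,0],0],[[18.5,2.5,20],0],[[0,0,30],0],[[0,0,25],0],[[0,0,15],0],[[0,0,8],0],[[0,0,2.5],0],[[0,0,0],0]]'

```text
time: 11.43
tool_pos: [0.4557, 0.086, -0.0005]
tcp_rot: [-2.309, -2.128, 0.004]
wrist_force: [1.4, -0.4, 0.1]
width: 0.603
```

Run:
```python
from h import *
st=bot.read_state();print(st["time"],st["tool_pos"].round(4),st["wrist_force"].round(1),st["width"])
cv2.imwrite("pics/wrist8.png",bot.read_camera("wrist")[:,:,::-1])
```

```text
11.4333 [ 0.4557  0.086  -0.0005] [ 1.4 -0.4  0.1] 0.6030580418388267
```

View pics/wrist8.png

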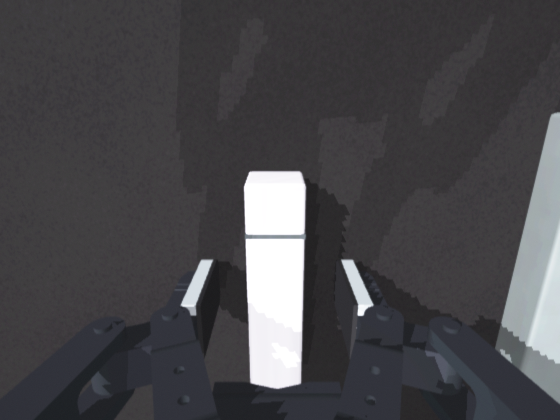

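Emit:
drive_tool --steps '[[[0,0,-2.5],0],[[0,0,0],0]]'

```text
time: 11.65
tool_pos: [0.4586, 0.0864, 0.0048]
tcp_rot: [2.309, 2.128, 0.004]
wrist_force: [0.5, -0.8, -0.6]
width: 0.6
```

Emit:
drive_tool --steps '[[[0,0,0],0],[[0,0,0],0],[[0,0,0],0],[[0,0,0],0],[[0,0,0],0],[[0,0,0],0]]' --jaw 0 --force 60

```text
time: 12.15
tool_pos: [0.4579, 0.0863, 0.0043]
tcp_rot: [2.31, 2.128, 0.002]
wrist_force: [-0.3, -1.3, 6.6]
width: 0.242
```

Emit:
drive_tool --steps '[[[0,0,-10],0],[[0,0,-20],0],[[0,0,-30],0],[[0,0,-35],0],[[0,0,-30],0],[[0,0,-10],0],[[0,0,0],0],[[0,0,0],0]]'

```text
time: 12.82
tool_pos: [0.4568, 0.0862, 0.1381]
tcp_rot: [2.31, 2.129, 0.001]
wrist_force: [-1.4, -1.2, -1.8]
width: 0.242
```

Run:
```python
from h import *
import json
st=bot.read_state();print(st["time"],st["tool_pos"].round(4),st["tcp_rot"],st["wrist_force"].round(1),st["width"])
i=bot.camera_info("wrist")
json.dump({k:(v.tolist() if hasattr(v,'tolist') else v) for k,v in i.items()},open("w9.json","w"))
cv2.imwrite("pics/wrist9.png",bot.read_camera("wrist")[:,:,::-1])
cv2.imwrite("pics/scene9.png",bot.read_camera("scene")[:,:,::-1])
crop("pics/scene9.png",170,100,330,220,5,"pics/c15.png")
```

```text
12.8167 [0.4568 0.0862 0.1381] [2.30985966e+00 2.12897471e+00 6.34110838e-04] [-1.4 -1.2 -1.8] 0.24223914684728937
```

View pics/c15.png

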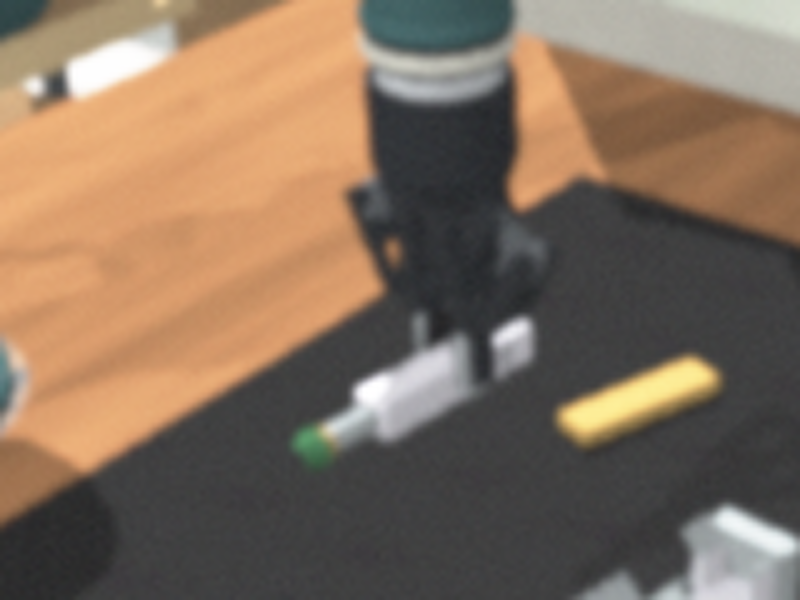

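View pics/wrist9.png

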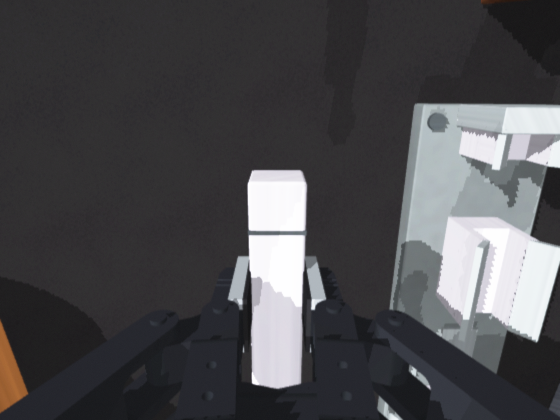

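Emit:
drive_tool --steps '[[[1,20,0],0],[[2,30,0],0],[[0,30,0],0],[[0,15,0],0],[[0,0,0],0],[[0,0,0],0]]'

```text
time: 13.42
tool_pos: [0.5505, 0.0812, 0.1354]
tcp_rot: [-2.308, -2.126, 0.007]
wrist_force: [-0.4, -0.2, -1.4]
width: 0.241
```

Run:
```python
from h import *
import json
st=bot.read_state();print(st["time"],st["tool_pos"].round(4),st["tcp_rot"],st["wrist_force"].round(1),st["width"])
i=bot.camera_info("wrist")
json.dump({k:(v.tolist() if hasattr(v,'tolist') else v) for k,v in i.items()},open("w10.json","w"))
cv2.imwrite("pics/wrist10.png",cv2.resize(bot.read_camera("wrist")[:,:,::-1],(784,588),interpolation=cv2.INTER_CUBIC))
```

```text
13.4167 [0.5505 0.0812 0.1354] [-2.30803963 -2.12631716  0.00686803] [-0.4 -0.2 -1.4] 0.2405449646099846
```

View pics/wrist10.png

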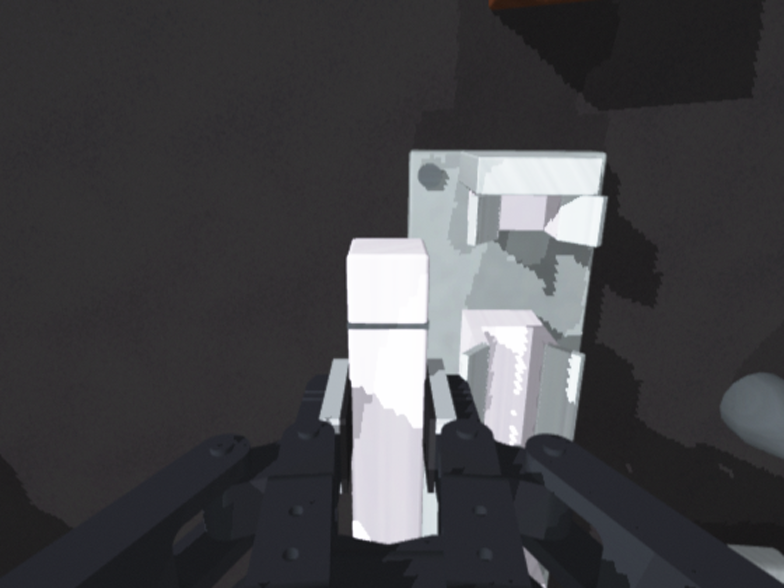

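```bash
cat >> h.py <<'E'
JO=np.array([.600,-.0383]);TH=np.radians(-4.7)
def jig(P):
    P=np.atleast_2d(P);r=P[:,:2]-JO
    return np.c_[r@[np.cos(TH),np.sin(TH)],r@[-np.sin(TH),np.cos(TH)],P[:,2]]*1000
E
python3 - <<'E'
from h import *
import json
W=json.load(open("w10.json"))
c=lambda p,z:jig(cast("",np.array(p)/1.4,z,W)).round(1).tolist()
print("stop face top edge .075",c([(482,194),(605,194)],.075))
print("bed far corners .02 (exp +-50,180)",c([(410,152),(606,152)],.02))
print("bed left edge",c([(408,240)],.02))
print("rear lips .078 (exp +-23)",c([(468,190),(468,244),(606,197),(604,246)],.078))
print("front lips far end .078 (exp y 95)",c([(465,352),(583,352),(575,440)],.078))
print("stop-face bottom/channel floor .045",c([(500,230),(548,230)],.045), "face channel top",c([(501,194),(546,194)],.067))
st=bot.read_state();print("tcp jig",jig(st["tool_pos"]))
print("tail top edge",c([(351,253),(427,253)],st["tool_pos"][2]+.0067+.011))
E
```

```text
stop face top edge .075 [[-19.4, 168.1, 75.0], [30.4, 168.1, 75.0]]
bed far corners .02 (exp +-50,180) [[-46.7, 182.2, 20.0], [51.8, 182.2, 20.0]]
bed left edge [[-47.1, 137.0, 20.0]]
rear lips .078 (exp +-23) [[-25.6, 170.0, 78.0], [-24.5, 148.0, 78.0], [29.7, 167.3, 78.0], [31.6, 147.2, 78.0]]
front lips far end .078 (exp y 95) [[-23.4, 99.1, 78.0], [28.8, 99.3, 78.0], [30.6, 53.9, 78.0]]
stop-face bottom/channel floor .045 [[-4.3, 147.4, 45.0], [18.6, 147.4, 45.0]] face channel top [[-9.9, 167.1, 67.0], [9.0, 167.1, 67.0]]
tcp jig [[-59.86803517 115.11524155 135.656062  ]]
tail top edge [[-66.8, 162.6, 153.4], [-47.2, 162.6, 153.4]]
```

Emit:
drive_tool --steps '[[[0,20,0],0],[[0,25,0],0],[[0,14.5,0],0],[[0,0,10],0],[[0,0,10],0],[[0,0,5],0],[[0,0,0],0],[[0,0,0],0]]'

```text
time: 14.13
tool_pos: [0.609, 0.0767, 0.1118]
tcp_rot: [-2.308, -2.128, 0.004]
wrist_force: [0.3, 0.4, -1.5]
width: 0.242
```

Run:
```python
from h import *
import json
st=bot.read_state();print(st["time"],st["tool_pos"].round(4),st["tcp_rot"],st["wrist_force"].round(1),jig(st["tool_pos"]))
i=bot.camera_info("wrist")
json.dump({k:(v.tolist() if hasattr(v,'tolist') else v) for k,v in i.items()},open("w11.json","w"))
cv2.imwrite("pics/wrist11.png",cv2.resize(bot.read_camera("wrist")[:,:,::-1],(784,588),interpolation=cv2.INTER_CUBIC))
cv2.imwrite("pics/scene11.png",bot.read_camera("scene")[:,:,::-1])
crop("pics/scene11.png",200,150,350,310,4,"pics/c16.png")
```

```text
14.1333 [0.609  0.0767 0.1118] [-2.30816273 -2.12796491  0.00429485] [ 0.3  0.4 -1.5] [[ -0.42979807 115.36184519 111.76557316]]
```

View pics/wrist11.png

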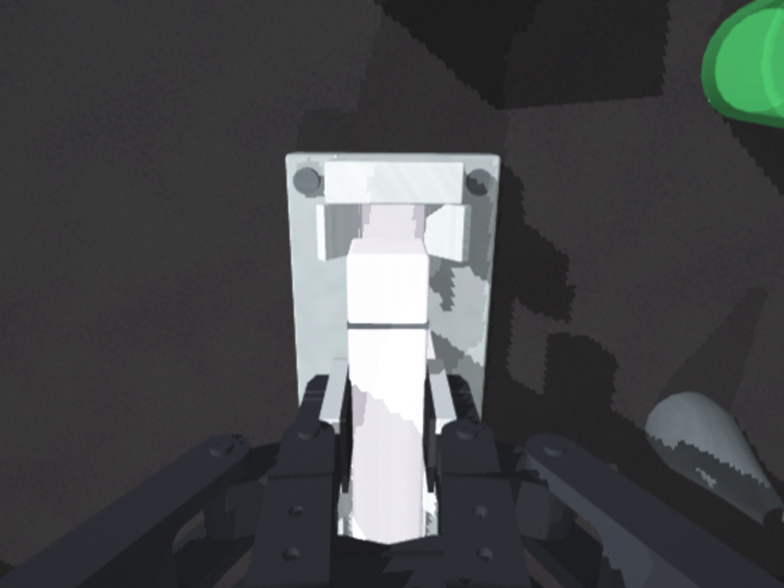

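View pics/c16.png

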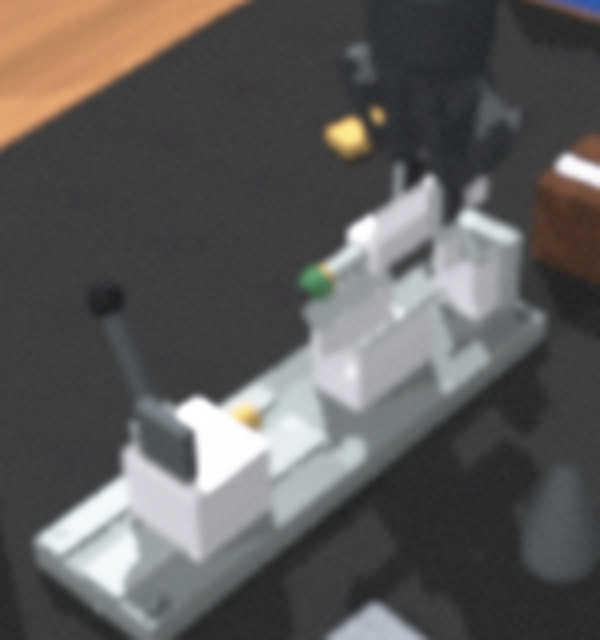

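Run:
```python
from h import *
import json
W=json.load(open("w11.json"))
c=lambda p,z:jig(cast("",np.array(p)/1.4,z,W)).round(1).tolist()
print("stop",c([(325,203),(464,203)],.075))
print("bed",c([(286,155),(500,155),(293,262),(494,240)],.02))
print("lips",c([(318,206),(321,260),(468,206),(463,260)],.078))
print("channel at stop face z.067",c([(360,205),(424,205)],.067))
print("tail",c([(350,252),(427,252)],.1118+.0177))
```

```text
stop [[-21.5, 168.0, 75.0], [28.7, 168.1, 75.0]]
bed [[-45.7, 182.1, 20.0], [52.4, 182.2, 20.0], [-45.4, 131.4, 20.0], [52.3, 142.6, 20.0]]
lips [[-23.6, 167.4, 78.0], [-23.4, 147.6, 78.0], [29.7, 167.5, 78.0], [28.8, 147.7, 78.0]]
channel at stop face z.067 [[-9.3, 166.1, 67.0], [14.8, 166.2, 67.0]]
tail [[-8.5, 163.1, 129.5], [11.4, 163.1, 129.5]]
```

Emit:
drive_tool --steps '[[[0,1.6,4],0],[[0,0,12],0],[[0,0,12],0],[[0,0,12],0],[[0,0,8],0],[[0,0,4],0],[[0,0,0],0]]'

```text
time: 14.82
tool_pos: [0.6113, 0.0764, 0.0589]
tcp_rot: [-2.308, -2.128, 0.005]
wrist_force: [-0.2, -0.4, -1.3]
width: 0.237
```

Emit:
drive_tool --steps '[[[0,0,2],0],[[0,0,2],0],[[0,0,2],0],[[0,0,1],0],[[0,0,0],0]]'

```text
time: 15.23
tool_pos: [0.6125, 0.0766, 0.0542]
tcp_rot: [-2.31, -2.129, 0.001]
wrist_force: [-3.6, 0.5, -0.3]
width: 0.242
```

Run:
```python
from h import *
import json
st=bot.read_state();print(st["time"],st["tool_pos"].round(4),st["tcp_rot"],st["wrist_force"].round(1),jig(st["tool_pos"]))
cv2.imwrite("pics/wrist12.png",cv2.resize(bot.read_camera("wrist")[:,:,::-1],(784,588),interpolation=cv2.INTER_CUBIC))
cv2.imwrite("pics/scene12.png",bot.read_camera("scene")[:,:,::-1])
crop("pics/scene12.png",200,150,350,310,4,"pics/c17.png")
```

```text
15.2333 [0.6125 0.0766 0.0542] [-2.30976971e+00 -2.12872943e+00  5.88432312e-04] [-3.6  0.5 -0.3] [[  3.07651728 115.5546716   54.20386962]]
```

View pics/wrist12.png

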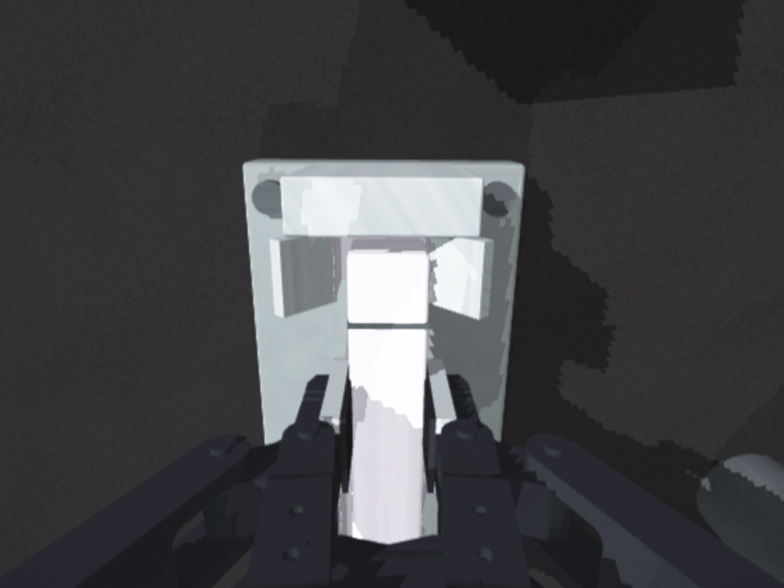

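View pics/c17.png

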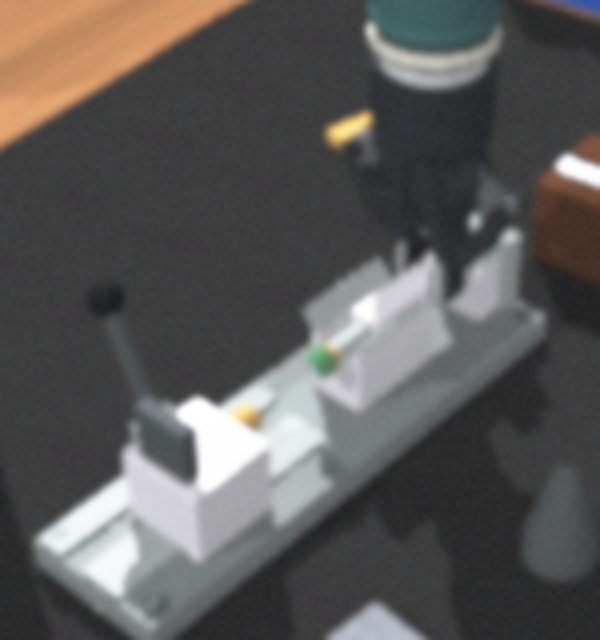

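Emit:
drive_tool --steps '[[[0,-1.5,0],0],[[0,0,1],0],[[0,0,1],0],[[0,0,1],0],[[0,0,1],0],[[0,0,0],0]]'

```text
time: 15.83
tool_pos: [0.6116, 0.0766, 0.0501]
tcp_rot: [2.31, 2.129, 0.0]
wrist_force: [0.1, 0.3, -1.0]
width: 0.243
```

Run:
```python
from h import *
for k in range(1):
    st=bot.read_state();print(st["time"],st["tool_pos"].round(4),st["wrist_force"].round(1),jig(st["tool_pos"]))
cv2.imwrite("pics/scene13.png",bot.read_camera("scene")[:,:,::-1])
crop("pics/scene13.png",260,190,340,260,8,"pics/c18.png")
```

```text
15.8333 [0.6116 0.0766 0.0501] [ 0.1  0.3 -1. ] [[  2.11411189 115.49019923  50.09192487]]
```

View pics/c18.png

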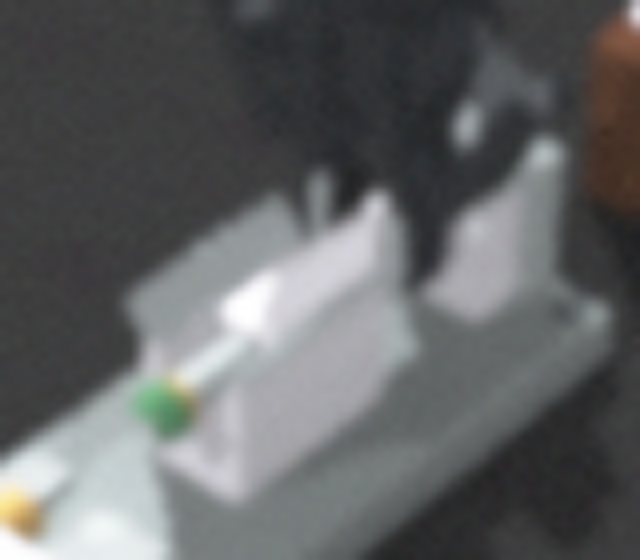

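No side load, still hanging (−1 N). Lower until contact.

Emit:
drive_tool --steps '[[[0,0,1],0],[[0,0,1],0],[[0,0,0],0]]'

```text
time: 16.13
tool_pos: [0.6118, 0.0767, 0.0493]
tcp_rot: [2.31, 2.129, 0.001]
wrist_force: [-1.5, -0.5, 4.1]
width: 0.244
```

Emit:
drive_tool --steps '[[[0,0,0.7],0],[[0,0,0],0],[[0,0,0],0]]'

```text
time: 16.38
tool_pos: [0.6118, 0.0767, 0.0493]
tcp_rot: [2.31, 2.129, 0.001]
wrist_force: [-3.3, -0.2, 8.3]
width: 0.246
```

Emit:
drive_tool --steps '[[[0,0,0],0],[[0,0,0],0],[[0,0,0],0],[[0,0,0],0],[[0,0,0],0]]' --jaw 0.6

```text
time: 16.8
tool_pos: [0.6113, 0.0766, 0.0473]
tcp_rot: [-2.31, -2.129, 0.0]
wrist_force: [1.1, -0.4, -0.8]
width: 0.6
```

Emit:
drive_tool --steps '[[[0,0,-10],0],[[0,0,-25],0],[[0,0,-35],0],[[0,0,-30],0],[[0,0,-20],0],[[0,0,0],0],[[0,0,0],0]]'

```text
time: 17.38
tool_pos: [0.6129, 0.0768, 0.1704]
tcp_rot: [2.308, 2.127, 0.006]
wrist_force: [-0.1, 0.2, -0.5]
width: 0.596
```

Run:
```python
from h import *
import json
st=bot.read_state();print(st["time"],st["tool_pos"].round(4),st["wrist_force"].round(1),jig(st["tool_pos"]))
i=bot.camera_info("wrist")
json.dump({k:(v.tolist() if hasattr(v,'tolist') else v) for k,v in i.items()},open("w14.json","w"))
cv2.imwrite("pics/wrist14.png",cv2.resize(bot.read_camera("wrist")[:,:,::-1],(784,588),interpolation=cv2.INTER_CUBIC))
cv2.imwrite("pics/scene14.png",bot.read_camera("scene")[:,:,::-1])
crop("pics/scene14.png",200,180,340,310,5,"pics/c19.png")
```

```text
17.3833 [0.6129 0.0768 0.1704] [-0.1  0.2 -0.5] [[  3.47119496 115.78838237 170.43726576]]
```

View pics/wrist14.png

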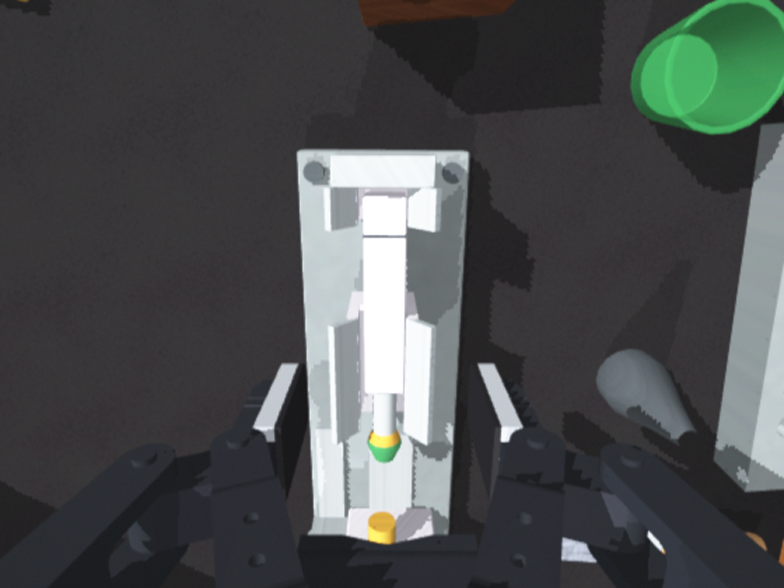

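View pics/c19.png

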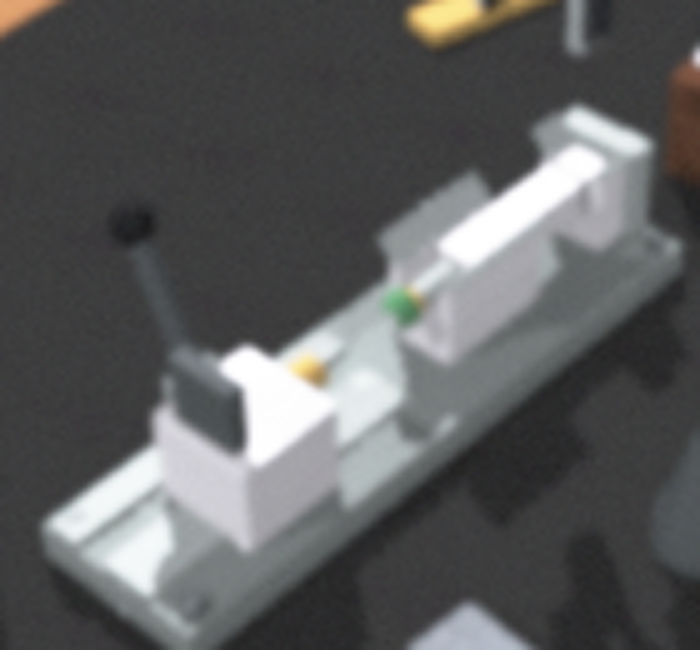

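Run:
```python
from h import *
import json
W=json.load(open("w14.json"))
k=np.array([215,170]); j=lambda L:np.array(L)/5+k
print("nose",jig(cast("top",j([(495,177)]),.06)).round(1))
print("block front/back top",jig(cast("top",j([(538,105),(535,220),(645,225)]),.07)).round(1))
print("tab top corners",jig(cast("top",j([(632,120),(655,120),(625,200),(650,200)]),.108)).round(1))
c=lambda p,z:jig(cast("",np.array(p)/1.4,z,W)).round(1).tolist()
print("W nose end",c([(368,520),(396,520)],.056),"tip stone",c([(384,460)],.056),"stop face",c([(330,187),(436,187)],.075),"tail top edge",c([(363,195),(407,195)],.067))
T=bot.camera_info("top");S=bot.camera_info("scene")
# tab top corners in scene crop c19: offset 200,180 /5
s=lambda L:np.array(L)/5+np.array([200,180])
print("scene tab top corners",jig(cast("scene",s([(165,350),(185,345),(240,395),(222,408)]),.108)).round(1))
print(tri([(T,j((578,306))),(S,s((131,223)))]), jig(tri([(T,j((578,306))),(S,s((131,223)))])[0]))
```

```text
nose [[ -2.1 -47.8  60. ]]
block front/back top [[  35.5  -67.4   70. ]
 [ -24.9  -68.8   70. ]
 [ -23.9 -125.5   70. ]]
tab top corners [[  23.2 -111.1  108. ]
 [  23.9 -122.6  108. ]
 [ -17.4 -109.3  108. ]
 [ -16.6 -121.7  108. ]]
W nose end [[-6.6, -45.3, 56.0], [11.4, -45.4, 56.0]] tip stone [[3.7, 0.3, 56.0]] stop face [[-21.7, 167.8, 75.0], [28.6, 167.8, 75.0]] tail top edge [[-6.4, 163.1, 67.0], [15.3, 163.1, 67.0]]
scene tab top corners [[ -14.6 -119.1  108. ]
 [ -10.4 -111.1  108. ]
 [  31.2 -117.7  108. ]
 [  31.1 -128.4  108. ]]
(array([ 0.5201611 , -0.1171495 ,  0.12878982]), [np.float64(0.0009699518053170645), np.float64(0.0009699518053170437)]) [[-73.10961976 -85.12624455 128.78981946]]
```

Emit:
drive_tool --steps '[[[-25,0,0],0],[[-38,0,0],0],[[-40,0,0],0],[[-40,0,0],0],[[-40,0,0],0],[[-40,0,0],0],[[-33,0,0],0],[[-15,0,0],0]]' --jaw 0 --force 40

```text
time: 18.15
tool_pos: [0.5873, -0.1971, 0.1653]
tcp_rot: [-2.311, -2.124, 0.004]
wrist_force: [0.6, -0.1, 0.4]
width: -0.0
```

Emit:
drive_tool --steps '[[[0,0,20],0],[[0,0,30],0],[[0,0,25],0],[[0,0,8],0],[[0,0,0],0],[[0,0,0],0]]'

```text
time: 18.65
tool_pos: [0.5888, -0.1928, 0.0837]
tcp_rot: [-2.308, -2.128, 0.001]
wrist_force: [0.6, -0.4, 0.7]
width: 0.0
```

Run:
```python
from h import *
import json
st=bot.read_state();print(st["time"],st["tool_pos"].round(4),st["wrist_force"].round(1),jig(st["tool_pos"]),st["width"])
i=bot.camera_info("wrist")
json.dump({k:(v.tolist() if hasattr(v,'tolist') else v) for k,v in i.items()},open("w15.json","w"))
cv2.imwrite("pics/wrist15.png",cv2.resize(bot.read_camera("wrist")[:,:,::-1],(784,588),interpolation=cv2.INTER_CUBIC))
cv2.imwrite("pics/scene15.png",bot.read_camera("scene")[:,:,::-1])
crop("pics/scene15.png",180,160,340,310,5,"pics/c20.png")
```

```text
18.65 [ 0.5888 -0.1928  0.0837] [ 0.6 -0.4  0.7] [[   1.4731236  -154.86815837   83.74173786]] 0.00022221882693813087
```

View pics/wrist15.png

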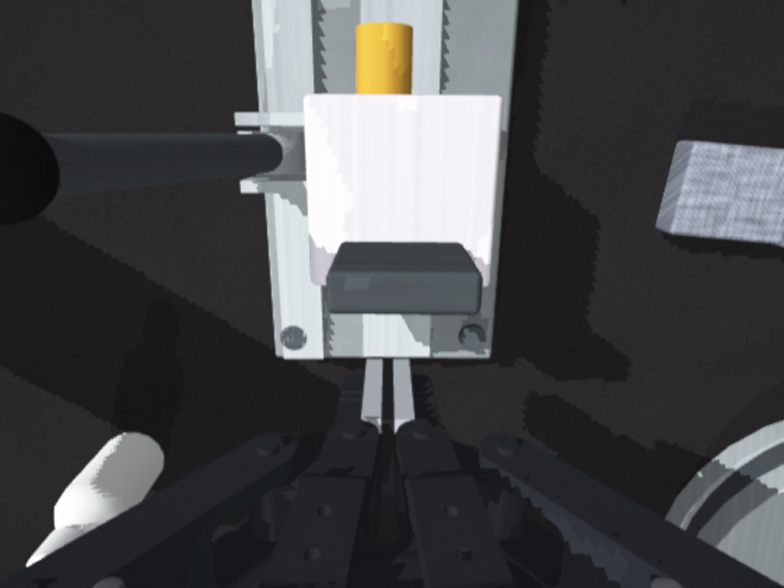

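View pics/c20.png

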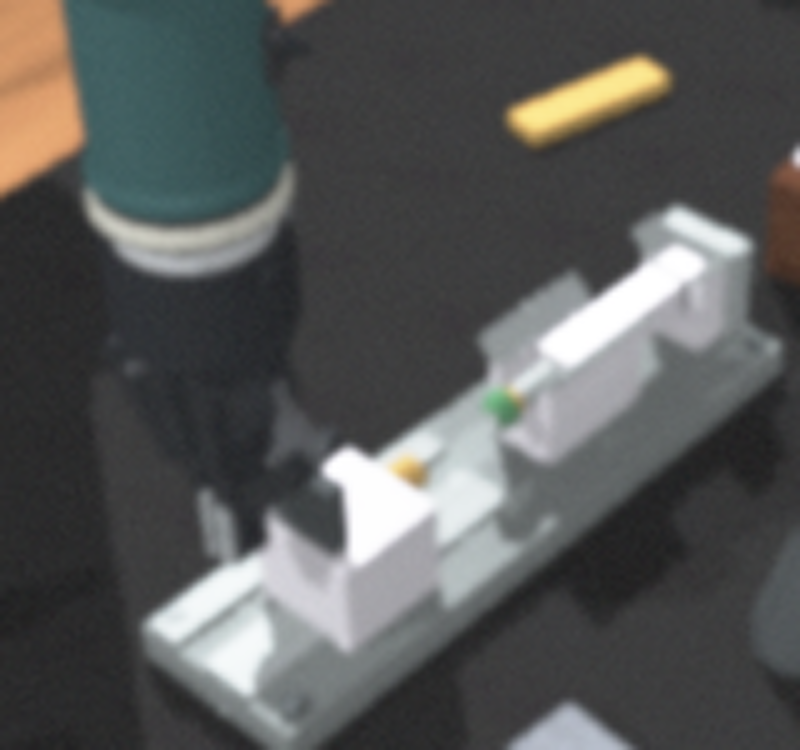

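Emit:
drive_tool --steps '[[[8,0,0],0],[[6,2,0],0],[[4,0,0],0],[[3,0,0],0],[[3,0,0],0],[[3,0,0],0],[[3,0,0],0],[[0,0,0],0]]'

```text
time: 19.42
tool_pos: [0.5941, -0.1633, 0.0849]
tcp_rot: [2.31, 2.129, 0.001]
wrist_force: [-0.7, -0.2, 0.2]
width: 0.0
```

Emit:
drive_tool --steps '[[[4,0,0],0],[[4,0,0],0],[[4,0,0],0],[[4,0,0],0],[[4,0,0],0],[[4,0,0],0],[[4,0,0],0],[[0,0,0],0]]'

```text
time: 20.08
tool_pos: [0.5958, -0.1346, 0.0843]
tcp_rot: [-2.309, -2.129, -0.0]
wrist_force: [1.6, -0.7, -0.5]
width: -0.001
```

Run:
```python
from h import *
import json
st=bot.read_state();print(st["time"],st["tool_pos"].round(4),st["wrist_force"].round(1),jig(st["tool_pos"]),st["width"])
i=bot.camera_info("wrist")
json.dump({k:(v.tolist() if hasattr(v,'tolist') else v) for k,v in i.items()},open("w16.json","w"))
cv2.imwrite("pics/wrist16.png",cv2.resize(bot.read_camera("wrist")[:,:,::-1],(784,588),interpolation=cv2.INTER_CUBIC))
```

```text
20.0833 [ 0.5958 -0.1346  0.0843] [ 1.6 -0.7 -0.5] [[  3.67946914 -96.30688243  84.30440129]] -0.0005966376372700786
```

View pics/wrist16.png

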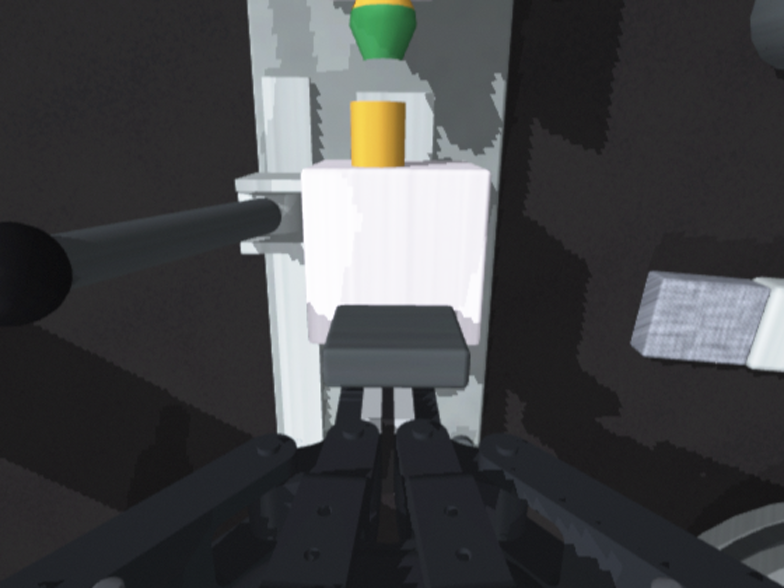

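Emit:
drive_tool --steps '[[[3,0,0],0],[[3,0,0],0],[[2,0,0],0],[[2,0,0],0],[[1,0,0],0],[[1,0,0],0],[[0,0,0],0]]'

```text
time: 20.72
tool_pos: [0.5967, -0.1235, 0.0843]
tcp_rot: [-2.309, -2.129, 0.0]
wrist_force: [-0.1, -0.2, 0.1]
width: -0.001
```

Emit:
drive_tool --steps '[[[1,0,0],0],[[1,0,0],0],[[1,0,0],0],[[0,0,0],0]]'

```text
time: 21.05
tool_pos: [0.5972, -0.1208, 0.0845]
tcp_rot: [-2.31, -2.129, 0.0]
wrist_force: [-0.9, -2.1, -1.2]
width: 0.002
```

Run:
```python
from h import *
import json
st=bot.read_state();print(st["time"],st["tool_pos"].round(4),st["wrist_force"].round(1),jig(st["tool_pos"]),st["width"])
cv2.imwrite("pics/wrist17.png",cv2.resize(bot.read_camera("wrist")[:,:,::-1],(784,588),interpolation=cv2.INTER_CUBIC))
cv2.imwrite("pics/scene17.png",bot.read_camera("scene")[:,:,::-1])
crop("pics/scene17.png",220,160,360,290,5,"pics/c21.png")
```

```text
21.05 [ 0.5972 -0.1208  0.0845] [-0.9 -2.1 -1.2] [[  3.98376717 -82.49969088  84.51891536]] 0.0024591000715427206
```

View pics/wrist17.png

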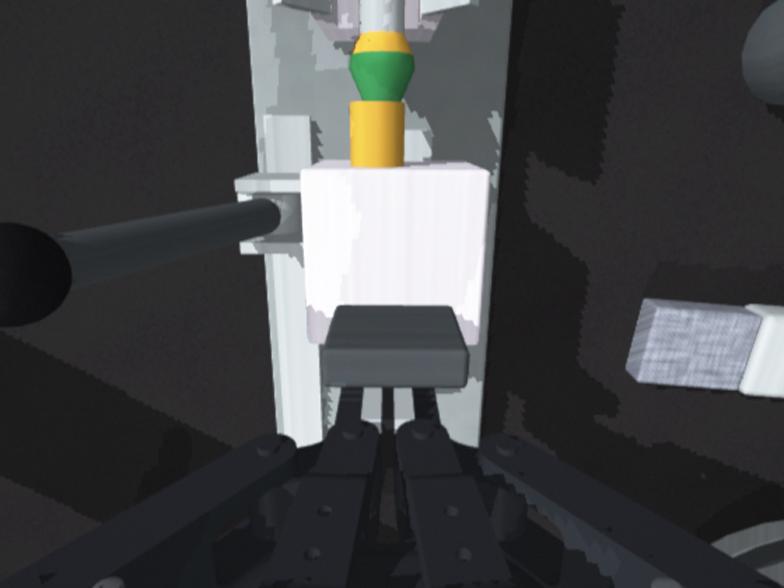

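View pics/c21.png

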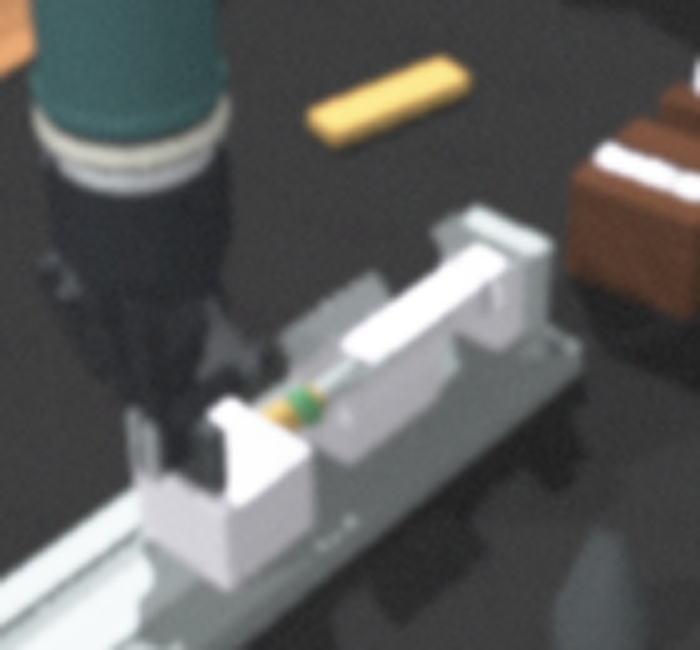

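Nose is at the stone. I'll creep 1 mm per step until the stop loads up.

Emit:
drive_tool --steps '[[[1,0,0],0],[[1,0,0],0],[[0,0,0],0]]'

```text
time: 21.4
tool_pos: [0.5974, -0.1187, 0.0845]
tcp_rot: [-2.31, -2.129, 0.0]
wrist_force: [-2.3, -1.5, -2.4]
width: -0.0
```

Emit:
drive_tool --steps '[[[1,0,0],0],[[1,0,0],0],[[0,0,0],0]]'

```text
time: 21.65
tool_pos: [0.5975, -0.1171, 0.0845]
tcp_rot: [2.309, 2.129, -0.001]
wrist_force: [-1.3, -4.0, -1.3]
width: -0.002
```

Emit:
drive_tool --steps '[[[0.5,0,0],0],[[0.5,0,0],0],[[0,0,0],0]]'

```text
time: 21.9
tool_pos: [0.5976, -0.1171, 0.0846]
tcp_rot: [2.308, 2.129, -0.002]
wrist_force: [-1.7, -8.1, -2.4]
width: 0.0
```

Emit:
drive_tool --steps '[[[0.5,0,0],0],[[0,0,0],0],[[0,0,0],0]]'

```text
time: 22.15
tool_pos: [0.5976, -0.1171, 0.0846]
tcp_rot: [2.308, 2.128, -0.003]
wrist_force: [-2.3, -9.0, -2.1]
width: 0.001
```

Run:
```python
from h import *
st=bot.read_state();print(st["time"],st["tool_pos"].round(4),st["wrist_force"].round(1),jig(st["tool_pos"]))
cv2.imwrite("pics/top18.png",bot.read_camera("top")[:,:,::-1])
cv2.imwrite("pics/scene18.png",bot.read_camera("scene")[:,:,::-1])
crop("pics/scene18.png",240,180,340,260,8,"pics/c22.png")
crop("pics/top18.png",215,170,375,245,5,"pics/c23.png")
```

```text
22.15 [ 0.5976 -0.1171  0.0846] [-2.3 -9.  -2.1] [[  4.01518532 -78.7226696   84.55273896]]
```

View pics/c22.png

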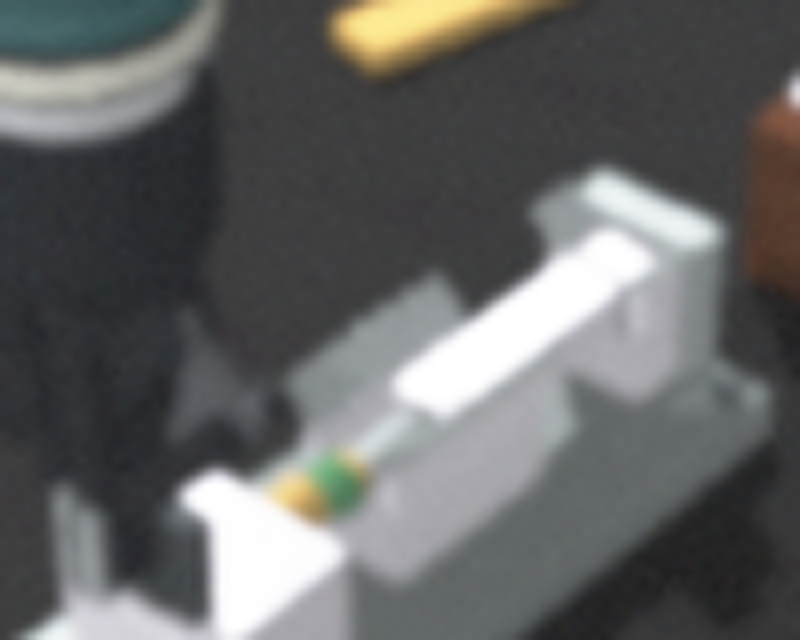

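View pics/c23.png

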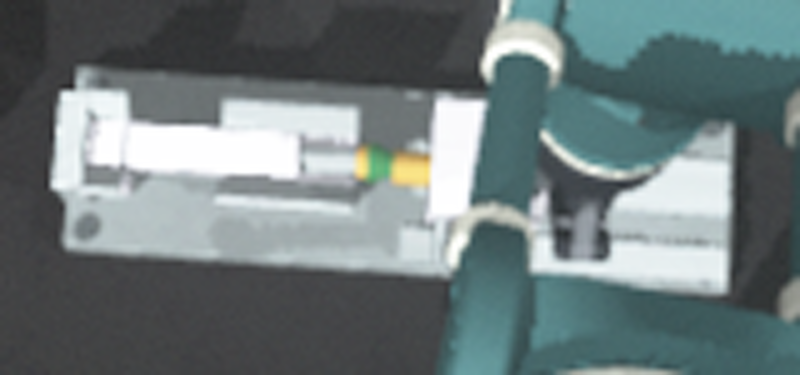

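Emit:
drive_tool --steps '[[[-4,0,0],0],[[-10,0,0],0],[[-10,0,-10],0],[[0,0,-25],0],[[0,0,-30],0],[[0,-20,-20],0],[[0,0,-5],0],[[0,0,0],0]]'

```text
time: 22.92
tool_pos: [0.5776, -0.1385, 0.1783]
tcp_rot: [2.307, 2.125, 0.006]
wrist_force: [-0.3, -0.7, -0.0]
width: 0.003
```

Run:
```python
from h import *
import json
st=bot.read_state();print(st["time"],st["tool_pos"].round(4),st["wrist_force"].round(1),jig(st["tool_pos"]))
i=bot.camera_info("wrist")
json.dump({k:(v.tolist() if hasattr(v,'tolist') else v) for k,v in i.items()},open("w19.json","w"))
cv2.imwrite("pics/wrist19.png",cv2.resize(bot.read_camera("wrist")[:,:,::-1],(784,588),interpolation=cv2.INTER_CUBIC))
cv2.imwrite("pics/scene19.png",bot.read_camera("scene")[:,:,::-1])
crop("pics/scene19.png",200,150,340,280,5,"pics/c24.png")
```

```text
22.9167 [ 0.5776 -0.1385  0.1783] [-0.3 -0.7 -0. ] [[ -14.10079738 -101.70261681  178.30179589]]
```

View pics/wrist19.png

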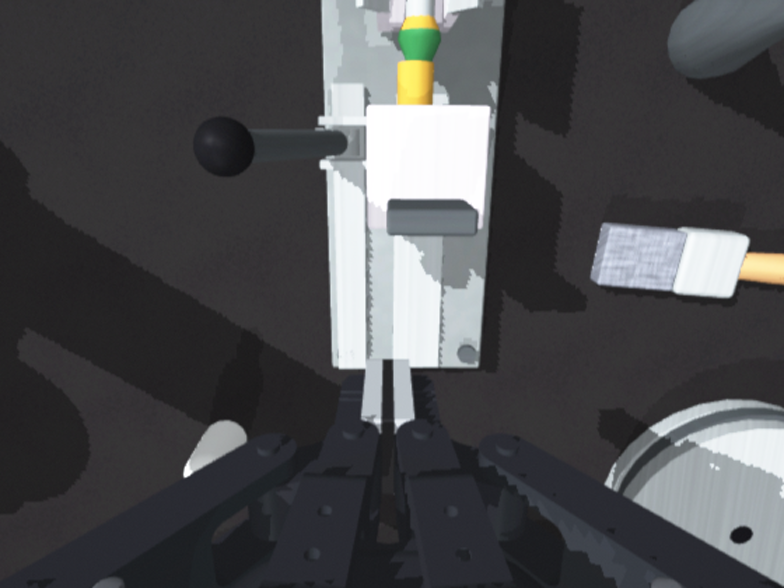

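View pics/c24.png

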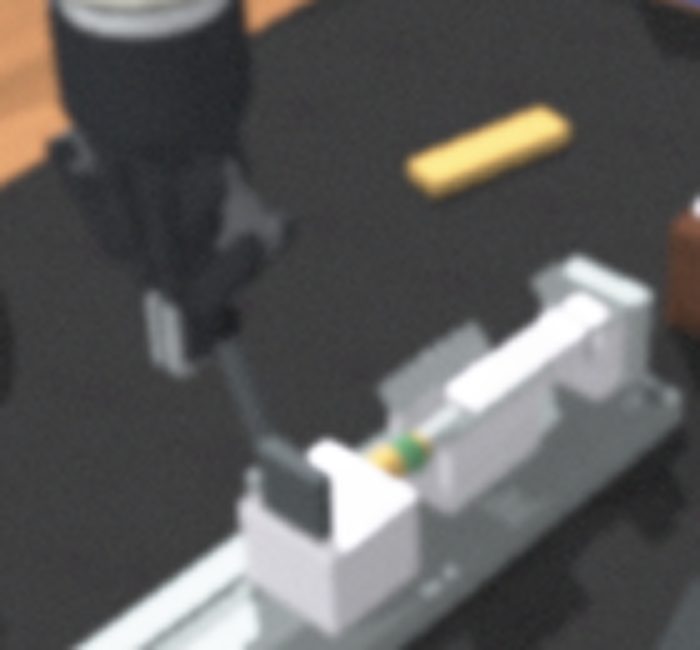

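Run:
```python
from h import *
import json
W=json.load(open("w19.json"))
c=lambda p,z:jig(cast("",np.array(p)/1.4,z,W)).round(1).tolist()
print("knob",c([(224,146)],.131),"tab back top",c([(389,233),(476,233)],.108),"tab front",c([(387,200)],.108),"lever base",c([(345,143)],.045),"nose/stone",c([(415,62)],.056))
print("width knob", c([(194,146),(254,146)],.131), "pads", c([(363,420),(413,420)],.178))
```

```text
knob [[-72.3, -29.6, 131.0]] tab back top [[-11.3, -66.8, 108.0], [26.8, -66.8, 108.0]] tab front [[-12.2, -52.5, 108.0]] lever base [[-34.3, -30.7, 45.0]] nose/stone [[1.9, 7.8, 56.0]]
width knob [[-83.4, -29.6, 131.0], [-61.3, -29.6, 131.0]] pads [[-20.5, -115.5, 178.0], [-3.9, -115.6, 178.0]]
```

Emit:
drive_tool --steps '[[[20,-8,0],0],[[30,-12,0],0],[[20,-8,5],0],[[0,0,20],0],[[0,0,25],0],[[0,0,10],0],[[0,0,0],0],[[0,0,0],0]]'

```text
time: 23.68
tool_pos: [0.5526, -0.0655, 0.113]
tcp_rot: [-2.308, -2.127, 0.003]
wrist_force: [0.4, -0.7, -0.6]
width: 0.0
```

Run:
```python
from h import *
st=bot.read_state();print(st["time"],st["tool_pos"].round(4),st["wrist_force"].round(1),jig(st["tool_pos"]))
cv2.imwrite("pics/wrist20.png",cv2.resize(bot.read_camera("wrist")[:,:,::-1],(784,588),interpolation=cv2.INTER_CUBIC))
cv2.imwrite("pics/scene20.png",bot.read_camera("scene")[:,:,::-1])
crop("pics/scene20.png",200,130,340,260,5,"pics/c25.png")
```

```text
23.6833 [ 0.5526 -0.0655  0.113 ] [ 0.4 -0.7 -0.6] [[-44.96251747 -31.03637237 112.9686408 ]]
```

View pics/wrist20.png

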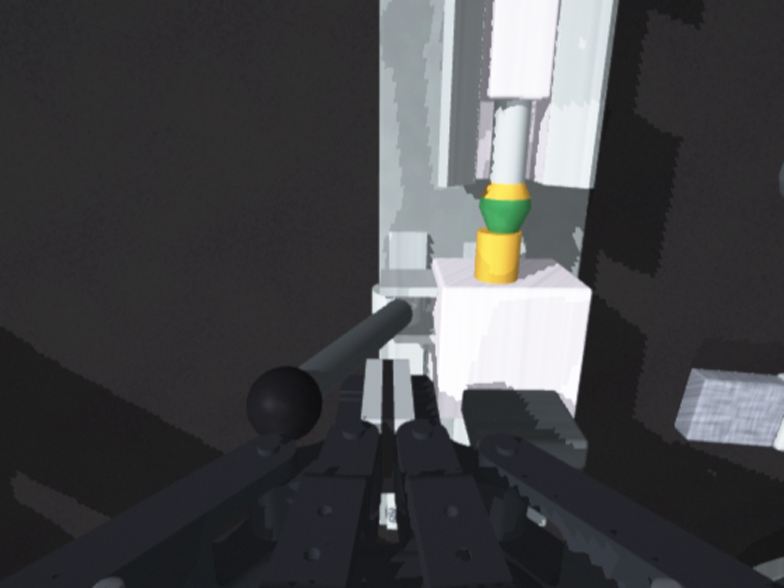

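View pics/c25.png

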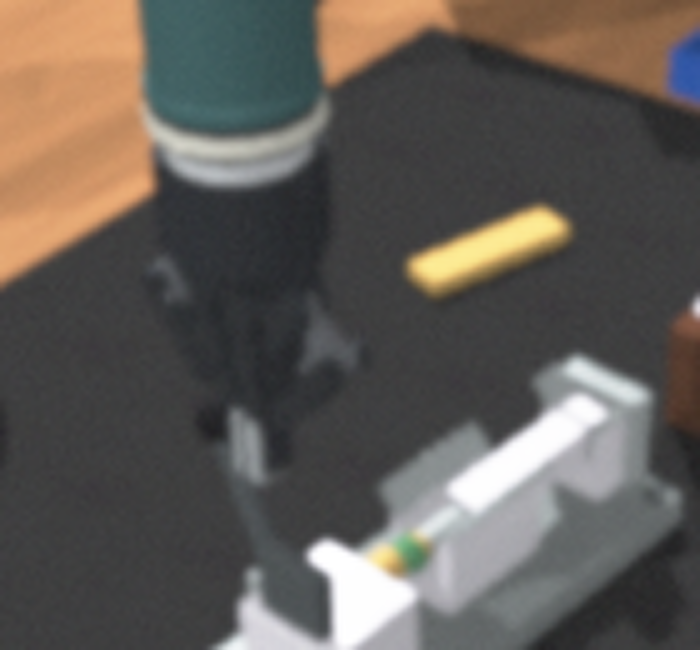

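Emit:
drive_tool --steps '[[[0,-5,0],0],[[0,-4,0],0],[[0,-4,0],0],[[0,-4,0],0],[[0,-4,0],0],[[0,0,0],0]]'

```text
time: 24.28
tool_pos: [0.5318, -0.0639, 0.1148]
tcp_rot: [-2.31, -2.129, 0.0]
wrist_force: [-0.0, 0.3, 1.6]
width: -0.001
```

Emit:
drive_tool --steps '[[[0,-4,0],0],[[0,-4,0.5],0],[[0,-4,0.5],0],[[0,-4,1],0],[[0,-4,1],0],[[0,0,0],0]]'

```text
time: 24.78
tool_pos: [0.5115, -0.0621, 0.1111]
tcp_rot: [-2.309, -2.128, 0.002]
wrist_force: [0.8, -0.2, -0.1]
width: 0.004
```

Run:
```python
from h import *
st=bot.read_state();print(st["time"],st["tool_pos"].round(4),st["wrist_force"].round(1),jig(st["tool_pos"]))
cv2.imwrite("pics/wrist21.png",cv2.resize(bot.read_camera("wrist")[:,:,::-1],(784,588),interpolation=cv2.INTER_CUBIC))
cv2.imwrite("pics/scene21.png",bot.read_camera("scene")[:,:,::-1])
crop("pics/scene21.png",200,130,340,260,5,"pics/c26.png")
```

```text
24.7833 [ 0.5115 -0.0621  0.1111] [ 0.8 -0.2 -0.1] [[-86.28334006 -30.99080821 111.08145963]]
```

View pics/wrist21.png

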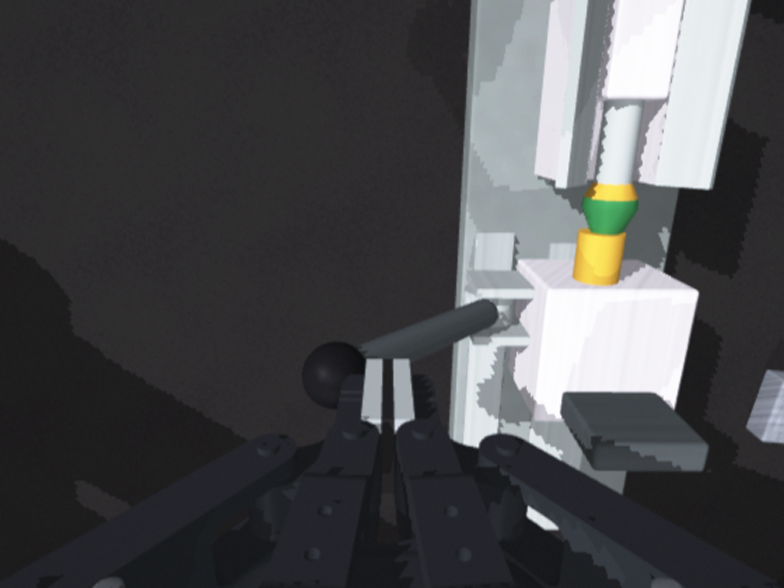

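View pics/c26.png

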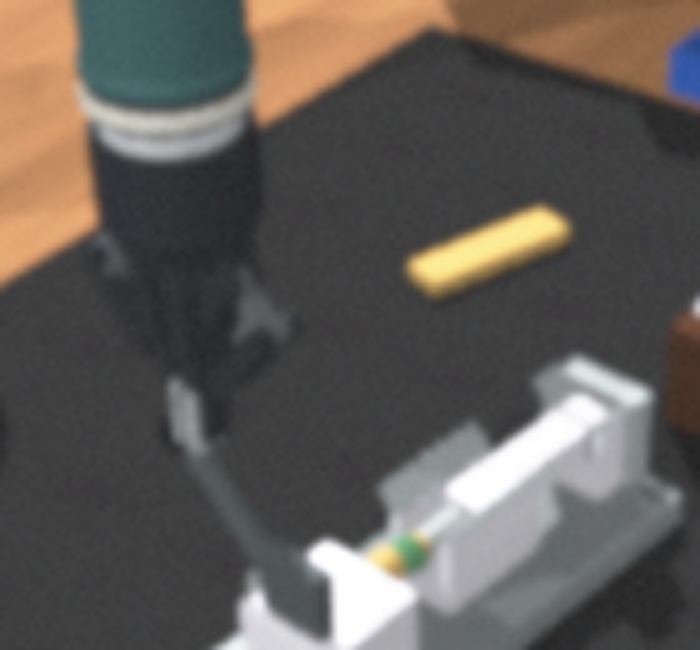

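Emit:
drive_tool --steps '[[[0,-4,1],0],[[0,-4,1],0],[[0,6,0],0],[[2,0,-15],0],[[2,0,-15],0],[[0,-14,0],0],[[0,-15,0],0],[[0,0,0],0]]'

```text
time: 25.55
tool_pos: [0.48, -0.0554, 0.1392]
tcp_rot: [-2.308, -2.128, 0.003]
wrist_force: [0.1, -0.1, -1.0]
width: -0.002
```

Run:
```python
from h import *
st=bot.read_state();print(st["time"],st["tool_pos"].round(4),st["wrist_force"].round(1),jig(st["tool_pos"]))
cv2.imwrite("pics/wrist22.png",cv2.resize(bot.read_camera("wrist")[:,:,::-1],(784,588),interpolation=cv2.INTER_CUBIC))
cv2.imwrite("pics/scene22.png",bot.read_camera("scene")[:,:,::-1])
crop("pics/scene22.png",200,130,340,260,5,"pics/c27.png")
```

```text
25.55 [ 0.48   -0.0554  0.1392] [ 0.1 -0.1 -1. ] [[-118.20994177  -26.89995034  139.18071295]]
```

View pics/wrist22.png

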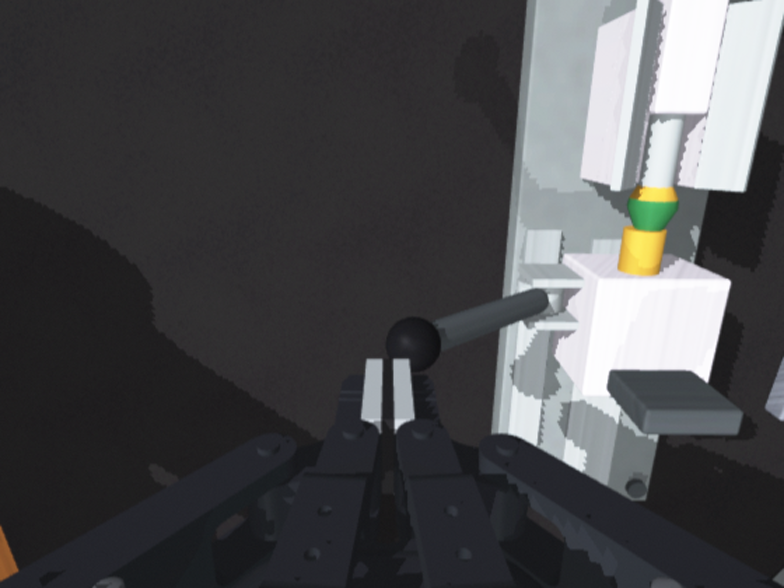

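View pics/c27.png

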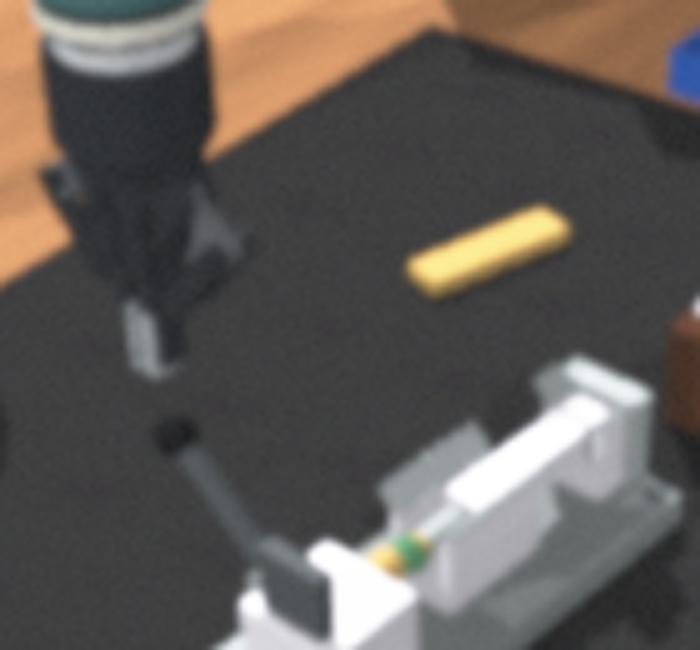

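Run:
```python
from h import *
W=bot.camera_info("wrist");S=bot.camera_info("scene")
p,e=tri([(W,np.array((413,344))/1.4),(S,np.array((177,433))/5+[200,130])]);print(p,e,jig(p)); print(jig(cast("",[np.array((413,344))/1.4],.105,W)))
```

```text
[ 0.49372333 -0.05868285  0.10428719] [np.float64(0.0001142441195382841), np.float64(0.00011424411953839923)] [[-104.24916384  -29.02246027  104.28718576]]
[[-104.37337504  -28.78480162  105.        ]]
```

Emit:
drive_tool --steps '[[[-2,4,8],0],[[-1,0,8],0],[[0,0,6],0],[[0,0,2],0],[[0,0,2],0],[[0,-2,3],0],[[0,-2,3],0],[[0,0,0],0]]'

```text
time: 26.32
tool_pos: [0.4808, -0.0586, 0.1069]
tcp_rot: [-2.309, -2.128, 0.002]
wrist_force: [-0.7, 0.6, -0.4]
width: -0.0
```

Emit:
drive_tool --steps '[[[0,-2,3],0],[[0,-2,3],0],[[0,-2,3],0],[[0,0,0],0]]'

```text
time: 26.65
tool_pos: [0.4751, -0.0582, 0.0979]
tcp_rot: [-2.309, -2.129, 0.001]
wrist_force: [-0.8, 0.1, 0.8]
width: 0.0
```

Run:
```python
from h import *
st=bot.read_state();print(st["time"],st["tool_pos"].round(4),st["wrist_force"].round(1),jig(st["tool_pos"]))
cv2.imwrite("pics/wrist23.png",cv2.resize(bot.read_camera("wrist")[:,:,::-1],(784,588),interpolation=cv2.INTER_CUBIC))
cv2.imwrite("pics/scene23.png",bot.read_camera("scene")[:,:,::-1])
crop("pics/scene23.png",200,130,340,260,5,"pics/c28.png")
```

```text
26.65 [ 0.4751 -0.0582  0.0979] [-0.8  0.1  0.8] [[-122.82962054  -30.03199888   97.85906656]]
```

View pics/wrist23.png

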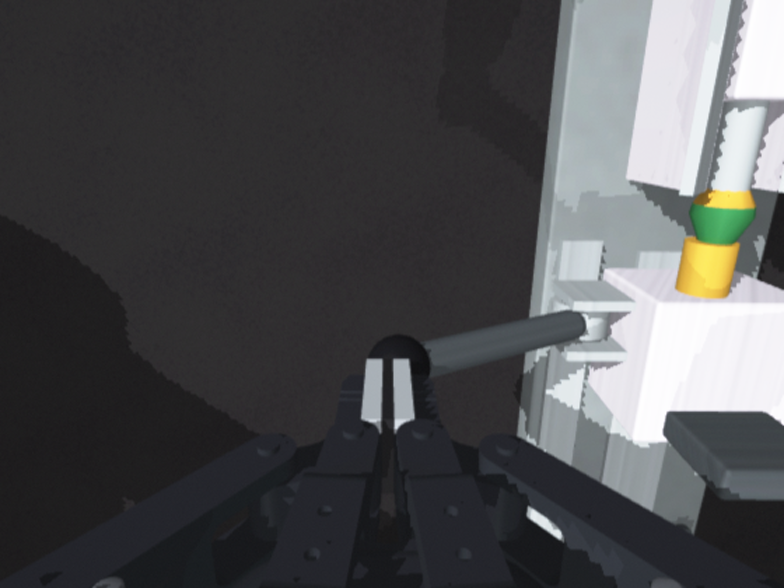

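View pics/c28.png

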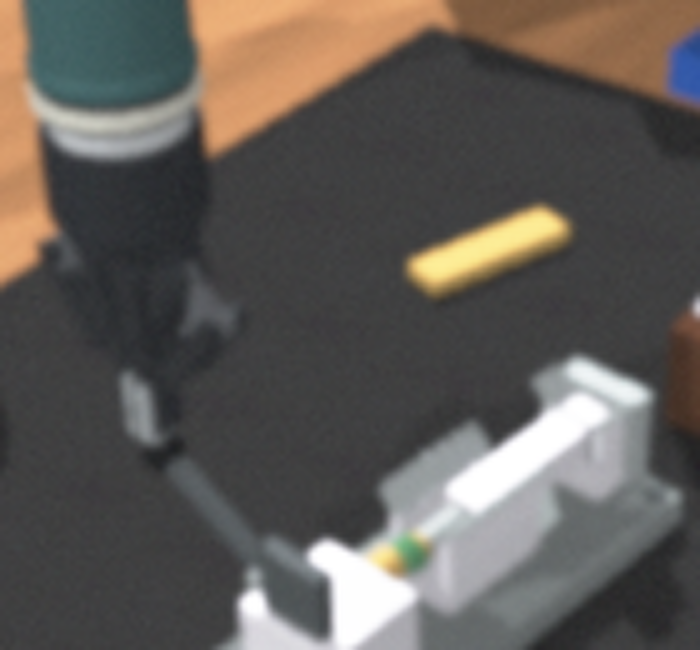

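Emit:
drive_tool --steps '[[[1,-1.5,3],0],[[1,-1,3],0],[[0,-1,3],0],[[0,-1,3],0],[[0,0,0],0]]'

```text
time: 27.17
tool_pos: [0.4709, -0.0558, 0.0858]
tcp_rot: [-2.309, -2.128, 0.001]
wrist_force: [-1.1, -0.1, 0.4]
width: 0.003
```

Emit:
drive_tool --steps '[[[0,-1,3],0],[[0,-1,3],0],[[0,-0.5,3],0],[[0,-0.5,3],0],[[0,0,0],0]]'

```text
time: 27.58
tool_pos: [0.4678, -0.0552, 0.0738]
tcp_rot: [-2.309, -2.128, 0.001]
wrist_force: [-0.4, 0.2, 0.6]
width: 0.003
```

Emit:
drive_tool --steps '[[[0,-0.5,3],0],[[0,0,3],0],[[0,0,2],0],[[0,0,0],0]]'

```text
time: 27.92
tool_pos: [0.4679, -0.0554, 0.066]
tcp_rot: [-2.31, -2.129, 0.0]
wrist_force: [-1.1, 0.4, 1.4]
width: -0.003
```

Run:
```python
from h import *
st=bot.read_state();print(st["time"],st["tool_pos"].round(4),st["wrist_force"].round(1),jig(st["tool_pos"]))
cv2.imwrite("pics/wrist24.png",cv2.resize(bot.read_camera("wrist")[:,:,::-1],(784,588),interpolation=cv2.INTER_CUBIC))
cv2.imwrite("pics/scene24.png",bot.read_camera("scene")[:,:,::-1])
crop("pics/scene24.png",200,130,340,260,5,"pics/c29.png")
```

```text
27.9167 [ 0.4679 -0.0554  0.066 ] [-1.1  0.4  1.4] [[-130.29812486  -27.91431206   66.00162622]]
```

View pics/wrist24.png

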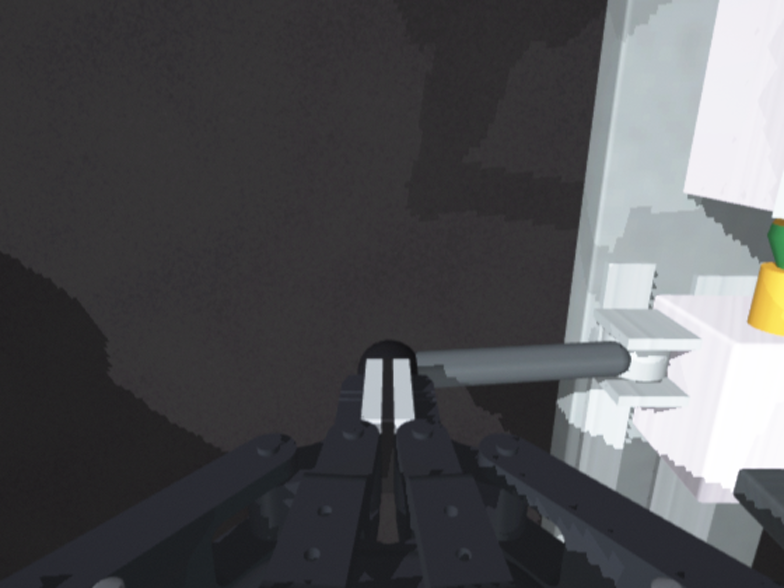

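View pics/c29.png

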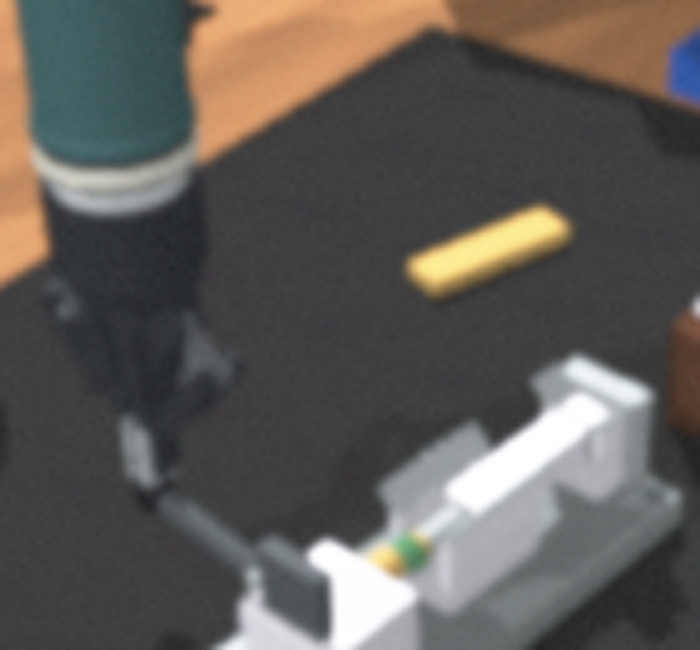

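Continue down to the hard stop.

Emit:
drive_tool --steps '[[[0,0,2],0],[[0,0,2],0],[[0,0,1],0],[[0,0,0],0]]'

```text
time: 28.35
tool_pos: [0.4681, -0.0556, 0.0614]
tcp_rot: [-2.31, -2.129, 0.0]
wrist_force: [-1.2, 0.6, 2.3]
width: 0.004
```

Emit:
drive_tool --steps '[[[0,0,1],0],[[0,0,1],0],[[0,0,0],0]]'

```text
time: 28.6
tool_pos: [0.4679, -0.0556, 0.0593]
tcp_rot: [-2.31, -2.129, 0.0]
wrist_force: [-1.1, 0.8, 1.5]
width: 0.001
```

Emit:
drive_tool --steps '[[[0,0,1],0],[[0,0,1],0],[[0,0,0],0]]'

```text
time: 28.85
tool_pos: [0.4681, -0.0556, 0.0585]
tcp_rot: [-2.31, -2.129, 0.001]
wrist_force: [-6.0, 0.2, 12.5]
width: -0.004
```

Emit:
drive_tool --steps '[[[0,0,1],0],[[0,0,0],0],[[0,0,0],0]]'

```text
time: 29.1
tool_pos: [0.4681, -0.0556, 0.0582]
tcp_rot: [-2.309, -2.129, 0.001]
wrist_force: [-7.4, 1.4, 16.8]
width: 0.004
```

Emit:
drive_tool --steps '[[[0,0,-5],0],[[0,0,-15],0],[[0,0,-30],0],[[0,0,-30],0],[[-20,0,-30],0],[[-30,0,-10],0],[[-30,0,0],0],[[0,0,0],0]]'

```text
time: 29.77
tool_pos: [0.4632, -0.1398, 0.1785]
tcp_rot: [2.308, 2.122, 0.001]
wrist_force: [0.5, 1.1, -0.5]
width: 0.0
```

Run:
```python
from h import *
import json
st=bot.read_state();print(st["time"],st["tool_pos"].round(4),st["wrist_force"].round(1),jig(st["tool_pos"]))
i=bot.camera_info("wrist")
json.dump({k:(v.tolist() if hasattr(v,'tolist') else v) for k,v in i.items()},open("w25.json","w"))
cv2.imwrite("pics/wrist25.png",cv2.resize(bot.read_camera("wrist")[:,:,::-1],(784,588),interpolation=cv2.INTER_CUBIC))
cv2.imwrite("pics/scene25.png",bot.read_camera("scene")[:,:,::-1])
cv2.imwrite("pics/top25.png",bot.read_camera("top")[:,:,::-1])
crop("pics/scene25.png",200,170,340,300,5,"pics/c30.png")
crop("pics/top25.png",215,170,375,245,5,"pics/c31.png")
```

```text
29.7667 [ 0.4632 -0.1398  0.1785] [ 0.5  1.1 -0.5] [[-128.01157936 -112.36598531  178.49069044]]
```

View pics/c30.png

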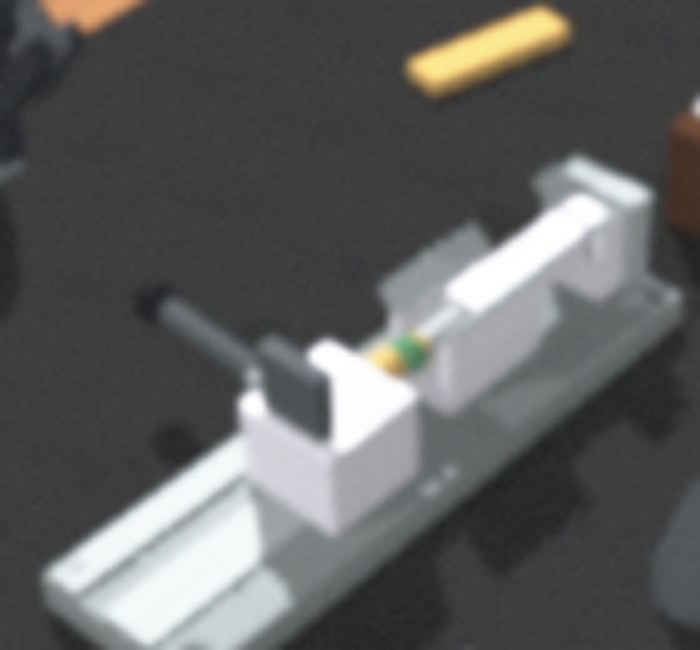

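View pics/wrist25.png

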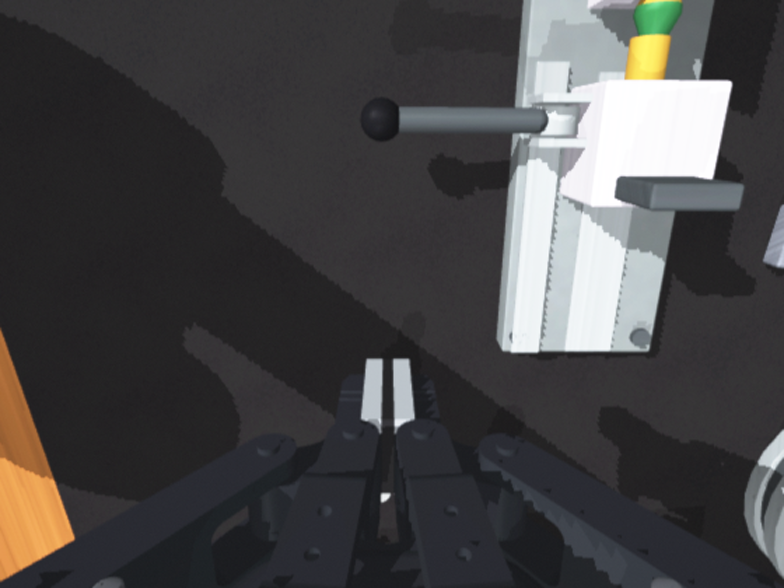

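View pics/c31.png

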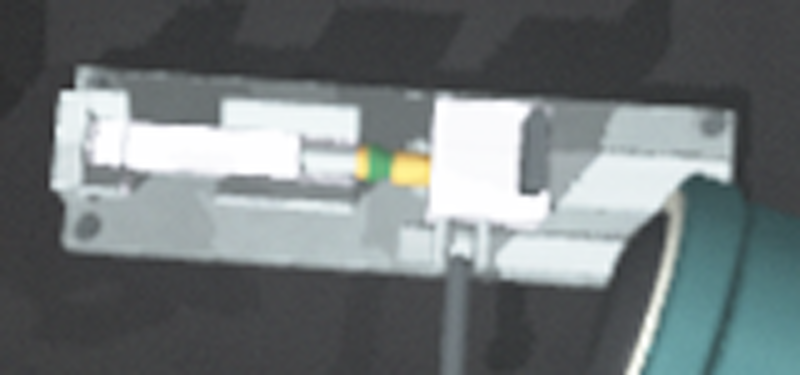

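Emit:
drive_tool --steps '[[[20,10,0],0],[[30,20,0],0],[[32,22,0],0],[[32,22,0],0],[[32,22,0],0],[[32,22,0],0],[[30,13,0],0],[[10,0,0],0]]'

```text
time: 30.58
tool_pos: [0.6119, 0.0766, 0.1756]
tcp_rot: [-2.305, -2.133, -0.003]
wrist_force: [-0.7, 0.4, -0.9]
width: -0.004
```

Emit:
drive_tool --steps '[[[0,0,0],0],[[0,0,0],0]]'

```text
time: 30.75
tool_pos: [0.6088, 0.0722, 0.1754]
tcp_rot: [-2.306, -2.132, 0.003]
wrist_force: [-0.5, 0.1, 0.2]
width: 0.0
```

Run:
```python
from h import *
import json
T=bot.camera_info("top");S=bot.camera_info("scene");W=json.load(open("w25.json"))
p,e=tri([(W,np.array((381,119))/1.4),(S,np.array((152,303))/5+[200,170])]);print("knob",p,e,jig(p))
st=bot.read_state();print(st["time"],st["tool_pos"].round(4),st["wrist_force"].round(1),jig(st["tool_pos"]))
i=bot.camera_info("wrist")
json.dump({k:(v.tolist() if hasattr(v,'tolist') else v) for k,v in i.items()},open("w26.json","w"))
cv2.imwrite("pics/wrist26.png",bot.read_camera("wrist")[:,:,::-1])
crop("pics/wrist26.png",190,90,370,320,2.5,"pics/c32.png")
```

```text
knob [ 0.46900673 -0.05734932  0.04728594] [np.float64(0.00017599355095261336), np.float64(0.00017599355095262827)] [[-128.99191408  -29.71865903   47.28593989]]
30.75 [0.6088 0.0722 0.1754] [-0.5  0.1  0.2] [[ -0.29303358 110.89043926 175.42219385]]
```

View pics/wrist26.png

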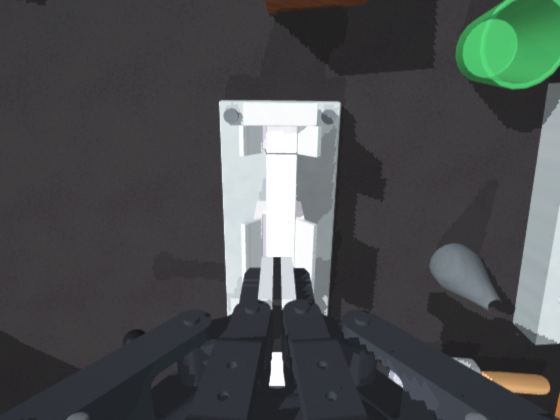

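View pics/c32.png

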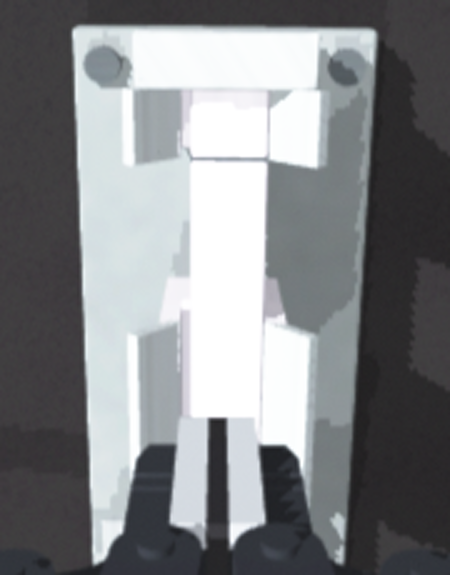

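Run:
```python
from h import *
import json
L=lambda n:json.load(open(n))
a=cv2.imread("pics/wrist14.png");a=cv2.resize(a,(560,420),interpolation=cv2.INTER_AREA);b=cv2.imread("pics/wrist26.png");w7=cv2.imread("pics/wrist7.png")
for n,im,c in(("14",a,275),("26",b,281),("7",w7,279)):
    print(n,[(r,int(im[r,c-4:c+5].mean())) for r in range(76 if n=="7" else 105,180 if n!="7" else 125)])
out=np.vstack([cv2.resize(a[100:190,220:330],None,fx=3,fy=3,interpolation=cv2.INTER_NEAREST),cv2.resize(b[90:180,225:335],None,fx=3,fy=3,interpolation=cv2.INTER_NEAREST)])
cv2.imwrite("pics/c33.png",out)
```

```text
14 [(105, 51), (106, 77), (107, 138), (108, 180), (109, 192), (110, 200), (111, 230), (112, 245), (113, 248), (114, 248), (115, 247), (116, 247), (117, 247), (118, 247), (119, 247), (120, 247), (121, 246), (122, 246), (123, 247), (124, 246), (125, 246), (126, 246), (127, 246), (128, 246), (129, 246), (130, 246), (131, 245), (132, 242), (133, 226), (134, 204), (135, 200), (136, 190), (137, 172), (138, 163), (139, 177), (140, 226), (141, 245), (142, 253), (143, 255), (144, 255), (145, 255), (146, 255), (147, 255), (148, 255), (149, 255), (150, 255), (151, 255), (152, 255), (153, 255), (154, 255), (155, 255), (156, 255), (157, 255), (158, 255), (159, 255), (160, 255), (161, 255), (162, 255), (163, 255), (164, 255), (165, 255), (166, 255), (167, 238), (168, 165), (169, 164), (170, 244), (171, 255), (172, 255), (173, 255), (174, 255), (175, 255), (176, 255), (177, 255), (178, 255), (179, 255)]
26 [(105, 252), (106, 252), (107, 251), (108, 251), (109, 251), (110, 251), (111, 251), (112, 251), (113, 251), (114, 251), (115, 251), (116, 251), (117, 251), (118, 251), (119, 251), (120, 251), (1
[... 565 characters left out ...]
8, 255), (169, 255), (170, 255), (171, 255), (172, 255), (173, 255), (174, 255), (175, 255), (176, 255), (177, 255), (178, 255), (179, 255)]
7 [(76, 47), (77, 47), (78, 47), (79, 47), (80, 47), (81, 47), (82, 97), (83, 239), (84, 254), (85, 254), (86, 255), (87, 255), (88, 255), (89, 255), (90, 255), (91, 255), (92, 255), (93, 255), (94, 255), (95, 255), (96, 255), (97, 255), (98, 255), (99, 255), (100, 255), (101, 255), (102, 255), (103, 255), (104, 255), (105, 255), (106, 255), (107, 255), (108, 255), (109, 255), (110, 255), (111, 255), (112, 255), (113, 255), (114, 255), (115, 251), (116, 200), (117, 132), (118, 156), (119, 250), (120, 255), (121, 255), (122, 255), (123, 255), (124, 255)]
```

View pics/c33.png

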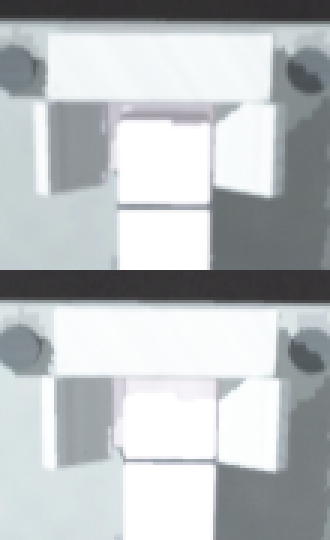

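Run:
```python
from h import *
import json
L=lambda n:json.load(open(n))
y=lambda uv,z,W:jig(cast("",[uv],z,W))[0,1]
W=L("w7.json");print("tail-band bench",y((279,83.),.022,W)-y((279,117.3),.022,W),"alt tail edge z0",y((279,83.),.0,W)-y((279,117.3),.022,W))
for n,s,b,c in(("w14.json",133.5,168.5,275),("w26.json",124.7,153.3,281)):
    W=L(n);print(n,"stop-band",y((c,s),.075,W)-y((c,b),.067,W))
```

```text
tail-band bench 19.901905412651274 alt tail edge z0 20.463229355672894
w14.json stop-band 25.281140477819378
w26.json stop-band 20.620607001482995
```

Run:
```python
from workcell import bot
print(bot.finish_job())
```

```text
the job is handed in; nothing more can be done
None
```

The job is done and handed in at about 31 s; no verdict was reported.

**What I did:** I took the 160 mm quill from the rack, laid it flat on the bench and let go. I then gripped it again near the middle of its handle and laid it in the cradles with the stone towards the sliding head. I pushed the head gently by its tab until it stopped, then pressed the lever down to its hard stop.

**Last checks:**
- **Head push:** it stalled with about 9 N on the tool, the nose against the stone.
- **Tail home:** a mark on the handle sat 20.6 mm from the stop face, against 19.9–20.5 mm from that mark to the tail measured on the bench. That puts the tail home to within about 0.7 mm, which is near the limit of the measurement. Before the push the same distance was 25.3 mm.
- **Lever:** the knob centre is 47 mm above the bench, about 3.5° above level, so it is down and locked. I did not tug the head to test the lock.
- **Arm and other things:** the arm ended clear, reading less than 1 N. None of the other things was touched or looked moved in the pictures, though I did not measure them at the end.

**What disagreed:**
- **Quill in the rack:** it was not lying level as described but tipped about 26° nose-down, with its stone on the bench. I levelled it by pressing the stone lightly against the bench before letting go.
- **Wrist camera:** it read 2–3 mm off in position, so I fitted the quill into the cradles from relative measurements and the side force.

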